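# Tighten the cam lock of an instrument riser

## Robot

A 7-joint arm with a two-finger parallel gripper is mounted at the origin on the work surface. World frame = base frame: x ahead of the robot, y to its left, z up, the work surface at z = 0. Lengths are in m, angles in rad, forces in N, time in s.
With the tool pointing down it reaches from about 0.425 to 0.875 m from the base axis. Payload 8.4 kg.
Tool frame: the origin (TCP) lies at the very end of the fingers, on their centre line; the grasp point (between the pads) lies 19 mm behind it (grip_depth is the distance from the TCP to the grasp point, in m); z points along the fingers, y is the line along which they close (so a half turn about z gives the same grasp; the last joint's range is limited). The gripper opens to 85 mm and grips with 20 to 120 N. Pads are 22 mm wide; open, the fingers measure 114 mm over their backs; the gripper's body (76 mm by 85 mm) begins 54 mm behind the grasp point. The pads swing forward as they close: fully open they stand 13 mm farther back than shut.
Start: joints at [-1.245, 0.333, 0.04, 1.465, -0.013, 1.343, -0.059], TCP at [0.268, 0.592, 0.231] pointing down, gripper open.
Joint ranges: [-2.58, 2.58], [-0.38, 2.09], [-1.3, 1.39], [0.25, 2.4], [-1.5, 4.64], [0.08, 2.09], [-2.65, 2.65]. Speed limits (rad/s): [2.22, 2.22, 2.79, 2.79, 3.14, 3.14, 3.14].

## Interface

Orientations are given as a rotation vector (axis times angle).
In Python, from plant import get_state, grab_frame, camera_info, close_job, grip_depth gives the robot as it stands.
- The arm moves only by the tool drive_tool, never from a script. Its argument "motion" is a list of rows, each an object of numbers: "rx", "ry", "rz": the turn, a rotation vector about the tool's x, y, z in degrees; "x", "y", "z": the shift along the tool's x, y, z in m; "jaw": the opening, from 0 (shut) to 1 (fully open). A call has 1 to 10 rows; each row shifts and turns the commanded pose from where the row before left it, along the tool's axes as they then stand; what a row does not reach is not made up. A row lasts 1/8 s, in which the tool goes at most 62.5 mm and 10.7 degrees, less where a joint would pass 70% of its speed; a pose out of reach is approached as far as the arm can. A call with a gripper value outside its range is refused whole. The fingers move at their own pace and stop on an object; "grip_force" is the grip in N (left out, the last holds). Time passes only in rows, so rows that do not move let the fingers close. It gives the time, the measured TCP pose, the force, the opening and the grip force at its end, in the units of the state.
- get_state(): the state, without advancing time (a new reading comes with each control period).
- grab_frame(name): name is "scene" or "top" or "wrist"; returns (picture, depth): 420x560x3 uint8, red, green, blue; 420x560 float32, m along the optical axis (not along the pixel's ray), 0 where there is no reading.
- camera_info(name): a dict with "mtx" (3x3 intrinsics, pixels), "k1" (the pictures are not rectified: a ray, as slopes to the right and down, at radius r is drawn at 1 + k1 r^2 times it, then the intrinsics apply), "world_to_cam" (4x4, takes a point from world to camera coordinates); the wrist camera has in their place "mount" (4x4, takes a point from camera to tool coordinates, whose origin is the TCP and whose axes are the flange's). Camera axes: x right, y up, looking along -z (the intrinsics and any distortion apply to the point x, -y, -z); pixel columns grow to the right and rows downward; lengths in m; the calibration is good to about 2 mm. A picture is of the moment at which its call begins: read the wrist's pose just before it. camera_info takes no time and is no camera call.
- close_job(): hands the job in; it is judged then, once.
The state is a dict: "clock": time; "q": joint angles; "dq": joint speeds; "tau": joint torques, N m; "eef_pos": TCP position; "tcp_rot": TCP orientation; "ft_force": force on the tool from outside, world axes, zero at the start; "moment": the same for the moment, N m; "gripper_width": finger opening in m; "grasp_force": force on a finger pad.
Only numpy, scipy, OpenCV 4.12 (cv2) and the standard library are available. Lean on these libraries where they do the work, as an engineer would, in place of code of your own. Each camera call takes 0.05 s, during which the arm holds its last target. There are 200 camera calls.

## Task

The white riser on the bench is upside down and its last leg is still loose. Take the blue flat-blade screwdriver from the stand, seat it in the slot of that leg's cam lock without digging it into the board or leaning on it, and turn the cam clockwise until it has drawn the leg shut and the joint is firmly tight (about 0.3 N m), but do not overtighten it: the zinc strips. Then put the screwdriver back in the hole it came from, handle up, and leave everything else where it is.

Things in the scene. Friction and masses are not known exactly. Their poses are not given: they have to be found in the camera images.
- board: The riser's white shelf board, 300 x 220 x 25 mm, fixed, face down on a 2 mm dark green mat; upper face 27 mm above the bench. Origin on the cam's axis at bench height; x points to the loose leg (joint edge at x = +36 mm), z up. At the other end (x = -264 mm) a finished leg stands 93 mm high; the cam there is tight and under a white cap.
- cam: Cam lock of the loose leg: grey zinc disc 30 mm across, flush with the board, turning about its vertical axis. Origin at the centre of its face; x along the driving slot (17.5 mm long, 4 wide, 5 deep, flat floor, closed ends, no lead-in), z up. A dark pip near the rim marks the slot's +x end, pointing roughly at the loose leg while open. Clockwise from above tightens; the other way it soon stops.
- slot_floor (a point): Centre of the slot's floor, 5 mm below the cam's face, same axes. The cam turns freely against about 0.10 N m, then bites and draws the leg in at 0.13 to 0.18; once the leg is home the torque climbs by about 0.7 N m per rad of the screwdriver. Properly tight is about 0.3 N m (0.25 to 0.35); the zinc strips near 0.4. A tight cam stays put when the tool is lifted out.
- leg (a joint): Gap (m) between the loose leg and the board's edge: 0 = shut. It starts 0.8 to 1.1 mm open; the leg slides on two dowels along the board's x with about 4 N of friction. Its bolt, out of sight in the board, is screwed in up to 1.5 mm more or less than usual, so the cam becomes tight after anything from 0.3 to 1.3 rad of its own turn (the blade has some 0.3 rad of play and give on top): feel for it.
- leg_top (a point): Middle of the top edge of the loose leg, a white upright panel 19 mm thick (along the board's x), 220 mm wide, 93 mm high, standing on the mat against the board's edge; its near face is about 36 mm from the cam's axis.
- driver_center (a point): Handle centre of the blue flat-blade screwdriver, standing blade down in a hole of the stand, the handle's lower end on the stand's top. Handle 24 x 24 mm, square with flat sides, 84 mm tall, blue with black ends. z from blade to handle, x along the blade's width, x and y square to the flats. Round 7 mm shank; the blade's end is 117 mm below this point. About 0.2 kg.
- driver_tip (a point): Middle of the end of that screwdriver's blade, 14 mm wide (along x) and 2.5 mm thick (along y), 13 mm long; same axes as the handle.
- stand: Grey metal screwdriver stand, fixed, 85 x 180 mm; top plate 10 mm thick with its upper face 90 mm above the bench and two through holes of 18 mm diameter at y = -55 and +55 mm. Origin at the bench under its middle.
- cross_driver_center (a point): Handle centre of the red cross-head screwdriver in the stand (same handle); not needed.
- parts_tray: Grey open tray of dowels, caps and fittings, fixed, 120 x 160 x 35 mm, origin under its centre; not needed.
- amber_bottle_center (a point): Amber solvent bottle, 74 mm across, 150 mm high (point half-way up); not needed.
- clear_bottle_center (a point): Clear solvent bottle, 68 mm across, 140 mm high (point half-way up); not needed.
- vial_rack_center (a point): Blue rack of sample vials, 75 x 135 x 52 mm (point half-way up); not needed.
Mind the look-alikes: they are no part of the job. Leave any green or turquoise look-alike of the part that bears driver_center alone.

How it is judged:
By the outcome, as a careful person would: the job done as asked, in the order asked, and still so for the second after the job is handed in, with the robot touching nothing.
It also fails if it takes over 67 s, if anything falls off the work surface, if the arm or the gripper's body presses on something with over 40 N, if the wrist force passes 120 N, or if a joint passes its speed limit or range.

## Working session

There is one attempt and no reset: what is moved stays moved. The work goes in short steps, Python scripts to look and compute and a tool call to move; the robot and the scene stay as the last step left them, time stands still between calls to the robot, and variables do not carry over. Pictures are saved under pics/ and viewed, at most 10 in all, crops included, and the job is handed in when it is done.

Besides the shell and the picture viewer there is one more tool, called after "Call:" as name(argument=value, ...), one argument or row to a line, values as JSON. drive_tool: Moves the arm, as the interface text tells. Its arguments: {"type":"object","properties":{"motion":{"type":"array"},"grip_force":{"type":"number"}},"required":["motion"]}

```bash
mkdir -p pics; ls; cat > h.py <<'E'
import numpy as np, cv2
from scipy.spatial.transform import Rotation as R
from plant import *
def pose(s=None):
    s=s or get_state(); T=np.eye(4); T[:3,:3]=R.from_rotvec(s['tcp_rot']).as_matrix(); T[:3,3]=s['eef_pos']; return T
def c2w(name,T=None):
    i=camera_info(name)
    return (T if T is not None else pose())@np.array(i['mount']) if name=='wrist' else np.linalg.inv(np.array(i['world_to_cam']))
def rays(name,uv):
    i=camera_info(name); K=np.array(i['mtx'],float); k=i['k1']
    d=cv2.undistortPoints(np.array(uv,float).reshape(-1,1,2),K,np.array([k,0,0,0,0.])).reshape(-1,2)
    return np.c_[d[:,0],-d[:,1],-np.ones(len(d))]
def plane(name,uv,z,C):
    d=rays(name,uv)@C[:3,:3].T; o=C[:3,3]
    return o+d*((z-o[2])/d[:,2])[:,None]
def pts(name,uv,dep,C):
    return (rays(name,uv)*np.asarray(dep)[:,None])@C[:3,:3].T+C[:3,3]
def save(n,p): cv2.imwrite('pics/'+n,p[:,:,::-1])
E
python3 - <<'E'
from h import *
s=get_state(); print(s)
for n in ('scene','top'):
    p,d=grab_frame(n); save(n+'0.png',p); np.savez(n+'0.npz',p=p,d=d); print(n,camera_info(n))
print(camera_info('wrist'),grip_depth() if callable(grip_depth) else grip_depth)
E
```

```text
pics
{'clock': 0.0, 'q': array([-1.24522731,  0.33392549,  0.03990234,  1.46629512, -0.01338175,
        1.34329166, -0.05849802]), 'dq': array([-7.37381421e-04,  2.55905587e-04, -1.08609092e-03,  1.30953589e-03,
        8.51319920e-05,  6.90642781e-04,  3.48501952e-04]), 'tau': array([ 3.06429979e-05, -6.58533096e+01,  1.36514470e+00, -4.05575860e+01,
        1.66294043e-02,  1.22742722e-02,  2.28104682e-07]), 'eef_pos': array([0.26772924, 0.59179215, 0.23040056]), 'tcp_rot': array([-6.62235101e-01, -3.07078461e+00,  2.57633326e-03]), 'ft_force': array([ 0.60213922, -0.51152558,  0.51172476]), 'moment': array([ 0.03946104,  0.01696227, -0.00983411]), 'grasp_force': 0.0, 'gripper_width': 0.08575633349596018}
scene {'mtx': array([[447.7727201 ,   0.        , 274.06159005],
       [  0.        , 447.7727201 , 209.11126197],
       [  0.        ,   0.        ,   1.        ]]), 'k1': -0.1457981193236078, 'world_to_cam': array([[-0.80647136,  0.59126631,  0.00284308,  0.45214735],
       [-0.424098  , -0.58179541,  0.69401368,  0.17082327],
       [ 0.41200101,  0.55849641,  0.7199562 , -
[... 380 characters left out ...]
,  0.14044332, -0.56395106],
       [-0.1399429 ,  0.02202253,  0.98991464, -1.30329947],
       [ 0.        ,  0.        ,  0.        ,  1.        ]])}
{'mtx': array([[336.66702859,   0.        , 287.08657232],
       [  0.        , 336.66702859, 209.97691073],
       [  0.        ,   0.        ,   1.        ]]), 'k1': -0.0328921141817908, 'mount': array([[-5.88602752e-04,  9.60461465e-01,  2.78412336e-01,
         7.10868510e-02],
       [ 9.99999719e-01,  4.36157942e-04,  6.09490561e-04,
         1.24849397e-03],
       [ 4.63960445e-04,  2.78412616e-01, -9.60461452e-01,
        -1.43280268e-01],
       [ 0.00000000e+00,  0.00000000e+00,  0.00000000e+00,
         1.00000000e+00]])} 0.0187
```

View pics/scene0.png

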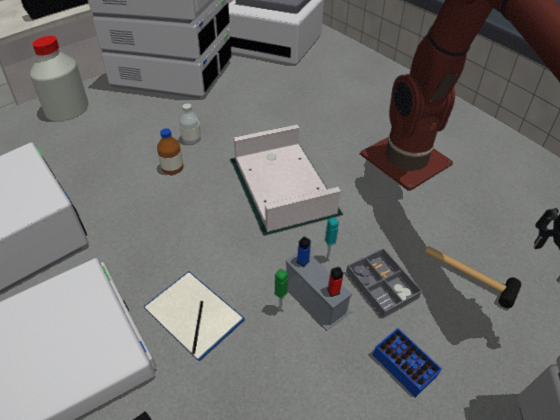

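View pics/top0.png

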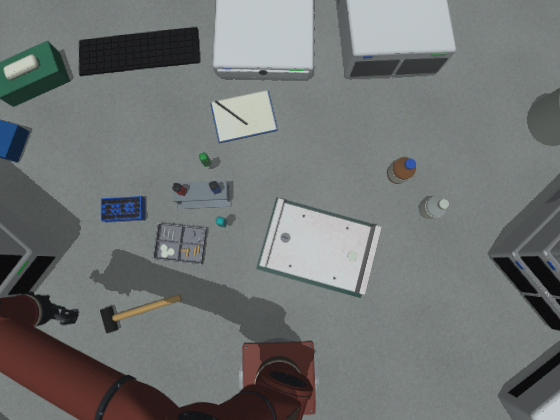

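The candidates are:
- Blue driver in the stand: scene (304,250), top (215,187). This fits the description.
- Red driver in the stand: scene (335,282).
- Green look-alike: scene (281,283).
- Turquoise look-alike: scene (332,232).
- Blue vial rack: scene (407,360).

The cam is the grey disc at top (285,238), and the white cap is at (352,256).

```bash
python3 - <<'E'
from h import *
T=np.load('top0.npz');p,d=T['p'],T['d'];C=c2w('top')
hsv=cv2.cvtColor(p,cv2.COLOR_RGB2HSV)
print('blueH',plane('top',[(215,187)],.15,C),'cam',plane('top',[(285,238)],.027,C),'cap',plane('top',[(352,256)],.027,C),'tq',plane('top',[(221,218)],.1,C),'green',plane('top',[(204,157)],.1,C))
S=np.load('scene0.npz');ps,ds=S['p'],S['d'];Cs=c2w('scene')
for nm,im,dd,CC,box in (('top',p,d,C,(195,170,240,200)),('scene',ps,ds,Cs,(290,230,315,272))):
    h=cv2.cvtColor(im,cv2.COLOR_RGB2HSV); m=(h[...,0]>105)&(h[...,0]<130)&(h[...,1]>120)
    x0,y0,x1,y1=box; mm=np.zeros_like(m); mm[y0:y1,x0:x1]=m[y0:y1,x0:x1]; v,u=np.nonzero(mm)
    P=pts(nm,np.c_[u,v],dd[v,u],CC); print(nm,len(u),P.mean(0).round(3),P.min(0).round(3),P.max(0).round(3))
cr=p[165:275,190:390]; save('crop_t.png',cv2.resize(cr,None,fx=4,fy=4,interpolation=cv2.INTER_CUBIC))
E
```

```text
blueH [[0.60257451 0.17710876 0.15      ]] cam [[ 0.45019949 -0.03436098  0.027     ]] cap [[ 0.38539458 -0.25267243  0.027     ]] tq [[0.51320348 0.16572268 0.1       ]] green [[0.71002802 0.21919085 0.1       ]]
top 4 [0.596 0.173 0.154] [0.594 0.168 0.149] [0.599 0.18  0.16 ]
scene 202 [0.619 0.194 0.14 ] [0.596 0.161 0.088] [1.059 0.675 0.967]
```

View pics/crop_t.png

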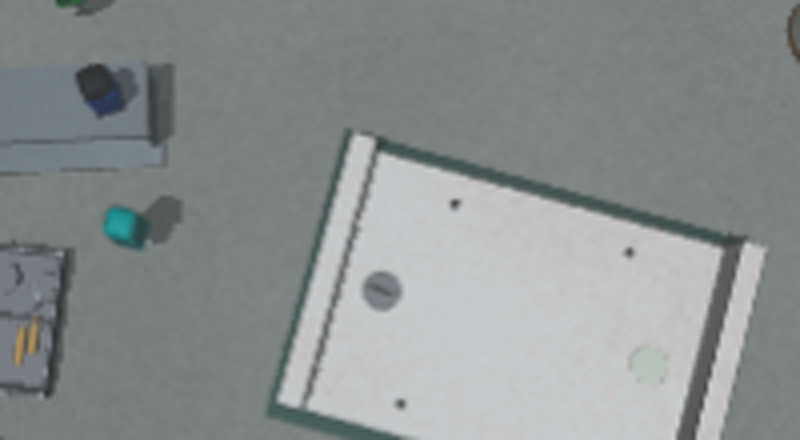

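The crop shows the blue handle with its black top at crop (100,85), standing in the stand. The turquoise look-alike is at (125,225), outside the stand. The cam is at (382,290), with its slot near the loose (left) leg. Next I'll fly above the blue driver.

Call:
drive_tool(
  motion=[
    {"x":-0.053,"y":-0.027,"z":-0.005},
    {"x":-0.053,"y":-0.027,"z":-0.005},
    {"x":-0.053,"y":-0.027,"z":-0.005},
    {"x":-0.053,"y":-0.027,"z":-0.005},
    {"x":-0.053,"y":-0.027,"z":-0.005},
    {"x":-0.053,"y":-0.027,"z":-0.005},
    {"x":-0.053,"y":-0.027,"z":-0.005},
    {"x":-0.053,"y":-0.027,"z":-0.005},
    {"x":-0.052,"y":-0.026},
    {"jaw":0.6},
  ],
)

```text
invalid input
```

```bash
python3 - <<'E'
from h import *
s=get_state(); print(s['clock'],s['eef_pos'],s['q'].round(2)); np.save('T1',pose(s)); print(pose(s)[:3,:3].round(3))
p,d=grab_frame('wrist'); save('w1.png',p); np.savez('w1.npz',p=p,d=d)
E
```

```text
0.1 [0.26774861 0.5918419  0.23050853] [-1.25  0.33  0.04  1.47 -0.01  1.34 -0.06]
[[-0.911  0.412 -0.001]
 [ 0.412  0.911 -0.001]
 [-0.    -0.001 -1.   ]]
```

View pics/w1.png

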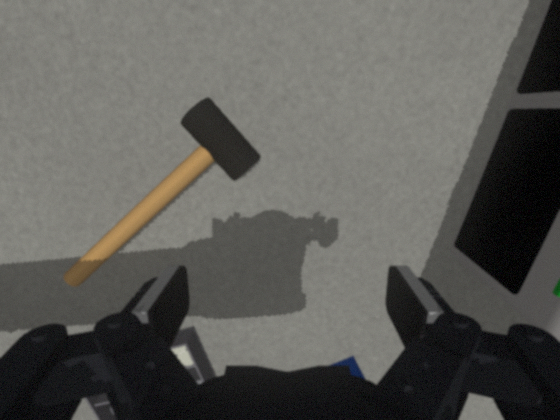

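The picture shows the hammer and, at the bottom, the fingers. The move was refused, probably because each row needs every field.

Call:
drive_tool(
  motion=[
    {"rx":0,"ry":0,"rz":0,"x":-0.053,"y":-0.027,"z":-0.005,"jaw":1},
    {"rx":0,"ry":0,"rz":0,"x":-0.053,"y":-0.027,"z":-0.005,"jaw":1},
    {"rx":0,"ry":0,"rz":0,"x":-0.053,"y":-0.027,"z":-0.005,"jaw":1},
    {"rx":0,"ry":0,"rz":0,"x":-0.053,"y":-0.027,"z":-0.005,"jaw":1},
    {"rx":0,"ry":0,"rz":0,"x":-0.053,"y":-0.027,"z":-0.005,"jaw":1},
    {"rx":0,"ry":0,"rz":0,"x":-0.053,"y":-0.027,"z":-0.005,"jaw":1},
    {"rx":0,"ry":0,"rz":0,"x":-0.053,"y":-0.027,"z":-0.005,"jaw":1},
    {"rx":0,"ry":0,"rz":0,"x":-0.053,"y":-0.027,"z":-0.005,"jaw":1},
    {"rx":0,"ry":0,"rz":0,"x":-0.052,"y":-0.026,"z":0,"jaw":0.6},
    {"rx":0,"ry":0,"rz":0,"x":0,"y":0,"z":0,"jaw":0.6},
  ],
)

```text
clock: 1.4
eef_pos: [0.6042, 0.1694, 0.271]
tcp_rot: [0.675, 3.067, -0.004]
ft_force: [-0.8, 0.7, 0.1]
gripper_width: 0.052
grasp_force: 0.0
```

```bash
python3 - <<'E'
from h import *
s=get_state(); print(s['clock'],s['eef_pos'],s['q'].round(2)); np.save('T1',pose(s)); print(pose(s)[:3,:3].round(3))
p,d=grab_frame('wrist'); save('w2.png',p); np.savez('w2.npz',p=p,d=d)
E
```

```text
1.4 [0.60423889 0.16938195 0.27095568] [-0.63  0.28  0.36  1.48 -0.1   1.4   0.87]
[[-0.908  0.42   0.001]
 [ 0.42   0.908 -0.003]
 [-0.002 -0.002 -1.   ]]
```

View pics/w2.png

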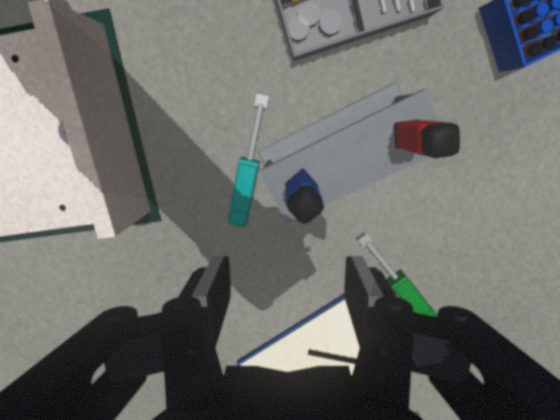

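The wrist view shows the blue driver's black top at (305,203) and red at (428,138). Turquoise (245,190) and green (410,295) both lie on the bench outside the stand. I'll measure the handle top from depth.

```bash
cat >> h.py <<'E'
def cloud(name,d,C):
    v,u=np.nonzero(d>0.02); return u,v,pts(name,np.c_[u,v],d[v,u],C)
E
python3 - <<'E'
from h import *
W=np.load('w2.npz');T=np.load('T1.npy');C=c2w('wrist',T)
u,v,P=cloud('wrist',W['d'],C)
m=(P[:,2]>.165)&(P[:,2]<.185)&(abs(u-305)<40)&(abs(v-203)<40)
print(m.sum(),P[m].mean(0),np.percentile(P[m,2],[5,50,95]))
img=np.zeros((420,560),np.uint8); img[v[m],u[m]]=255
n,l,st,ce=cv2.connectedComponentsWithStats(img); k=1+st[1:,4].argmax()
c=cv2.findContours((l==k).astype(np.uint8),0,1)[0][0]
Q=plane('wrist',c.reshape(-1,2),.174,C)
r=cv2.minAreaRect((Q[:,:2]*1000).astype(np.float32)); print(r, cv2.boxPoints(r))
mm=(P[:,2]>.1)&(P[:,2]<.165)&(abs(u-305)<40)&(abs(v-185)<40); print('sides',P[mm].mean(0))
m=(P[:,2]>.085)&(P[:,2]<.095)&(u>250)&(u<460)&(v>80)&(v<230)
r=cv2.minAreaRect((P[m][:,:2]*1000).astype(np.float32)); print('stand',np.median(P[m,2]),r)
hsv=cv2.cvtColor(W['p'],cv2.COLOR_RGB2HSV); m=(hsv[v,u,0]>105)&(hsv[v,u,0]<130)&(hsv[v,u,1]>100)&(abs(u-305)<30)&(abs(v-185)<30)
print(P[m].mean(0),P[m].min(0),P[m].max(0))
E
```

```text
950 [0.60542852 0.18454266 0.17284088] [0.16855411 0.17344478 0.17521671]
((605.1840209960938, 184.51605224609375), (24.33292007446289, 23.882556915283203), 15.693462371826172) [[590.2411  192.72128]
 [596.70105 169.729  ]
 [620.12695 176.31082]
 [613.667   199.3031 ]]
sides [0.59746341 0.18598574 0.13521332]
stand 0.09060169362007536 ((606.0528564453125, 239.01373291015625), (60.677581787109375, 171.78659057617188), 1.7424105405807495)
[0.59650497 0.18525502 0.13684703] [0.59312832 0.17104704 0.10117568] [0.6083129  0.19677073 0.16573813]
```

Call:
drive_tool(
  motion=[
    {"rx":0,"ry":0,"rz":-10,"x":0,"y":0,"z":0,"jaw":0.6},
    {"rx":0,"ry":0,"rz":-10,"x":0,"y":0,"z":0,"jaw":0.6},
    {"rx":0,"ry":0,"rz":-10,"x":0,"y":0,"z":0,"jaw":0.6},
    {"rx":0,"ry":0,"rz":-10.5,"x":0,"y":0,"z":0,"jaw":0.6},
    {"rx":0,"ry":0,"rz":0,"x":-0.005,"y":0.0145,"z":0.02,"jaw":0.6},
    {"rx":0,"ry":0,"rz":0,"x":0,"y":0,"z":0.035,"jaw":0.6},
    {"rx":0,"ry":0,"rz":0,"x":0,"y":0,"z":0,"jaw":0.6},
  ],
)

```text
clock: 2.33
eef_pos: [0.6, 0.1923, 0.2122]
tcp_rot: [0.438, -3.104, 0.002]
ft_force: [0.3, -0.4, -0.3]
gripper_width: 0.0512
grasp_force: 0.0
```

```bash
python3 - <<'E'
from h import *
s=get_state(); T=pose(s); print(s['clock'],s['eef_pos'],s['q'].round(2),'yaw y',np.degrees(np.arctan2(T[1,1],T[0,1])),'tilt',T[:2,2])
p,d=grab_frame('wrist'); np.savez('w3.npz',p=p,d=d,T=T); C=c2w('wrist',T)
u,v,P=cloud('wrist',d,C); L=(P-T[:3,3])@T[:3,:3]
m=(P[:,2]>.165)&(P[:,2]<.185)&(abs(P[:,0]-.605)<.03)&(abs(P[:,1]-.1845)<.03)
img=np.zeros((420,560),np.uint8); img[v[m],u[m]]=255
c=max(cv2.findContours(img,0,1)[0],key=cv2.contourArea); Q=plane('wrist',c.reshape(-1,2),.174,C)
print(m.sum(),cv2.minAreaRect((Q[:,:2]*1000).astype(np.float32)),L[m].mean(0))
E
```

```text
2.325 [0.60003269 0.19225284 0.21219978] [-0.58  0.31  0.25  1.55 -0.08  1.3   1.53] yaw y 106.065301076627 tilt [-0.00637784 -0.00213175]
1486 ((604.5526123046875, 183.17434692382812), (24.10186767578125, 22.96064567565918), 16.074430465698242) [-0.00244254 -0.00978367  0.03934081]
```

Call:
drive_tool(
  motion=[
    {"rx":0,"ry":-0.4,"rz":0,"x":-0.002,"y":-0.01,"z":0,"jaw":0.6},
    {"rx":0,"ry":0,"rz":0,"x":0,"y":0,"z":0,"jaw":0.6},
    {"rx":0,"ry":0,"rz":0,"x":0,"y":0,"z":0.045,"jaw":0.6},
    {"rx":0,"ry":0,"rz":0,"x":0,"y":0,"z":0.042,"jaw":0.6},
    {"rx":0,"ry":0,"rz":0,"x":0,"y":0,"z":0,"jaw":0.6},
  ],
)

```text
clock: 3.0
eef_pos: [0.6062, 0.1813, 0.127]
tcp_rot: [-0.44, 3.109, -0.0]
ft_force: [0.6, -0.3, -0.6]
gripper_width: 0.0513
grasp_force: 0.0
```

```bash
cat > st.py <<'E'
from h import *
s=get_state(); T=pose(s)
print(s['clock'],'pos',s['eef_pos'].round(4),'q',s['q'].round(2),'yaw_y %.2f'%np.degrees(np.arctan2(T[1,1],T[0,1])),'tilt',T[:2,2].round(4),'F',s['ft_force'].round(2),'M',s['moment'].round(3),'w',s['gripper_width'].round(4),s['grasp_force'])
E
python3 st.py
```

```text
Traceback (most recent call last):
  File "st.py", line 3, in <module>
    print(s['clock'],'pos',s['eef_pos'].round(4),'q',s['q'].round(2),'yaw_y %.2f'%np.degrees(np.arctan2(T[1,1],T[0,1])),'tilt',T[:2,2].round(4),'F',s['ft_force'].round(2),'M',s['moment'].round(3),'w',s['gripper_width'].round(4),s['grasp_force'])
                                                                                                                                                                                                        ^^^^^^^^^^^^^^^^^^^^^^^^
AttributeError: 'float' object has no attribute 'round'
```

Call:
drive_tool(
  motion=[
    {"rx":0,"ry":0,"rz":0,"x":0.001,"y":0.002,"z":0,"jaw":0.6},
    {"rx":0,"ry":0,"rz":0,"x":0,"y":0,"z":0,"jaw":0.2},
    {"rx":0,"ry":0,"rz":0,"x":0,"y":0,"z":0,"jaw":0.0},
    {"rx":0,"ry":0,"rz":0,"x":0,"y":0,"z":0,"jaw":0.0},
    {"rx":0,"ry":0,"rz":0,"x":0,"y":0,"z":0,"jaw":0.0},
  ],
  grip_force=80,
)

```text
clock: 3.62
eef_pos: [0.6074, 0.1841, 0.1314]
tcp_rot: [-0.44, 3.101, 0.003]
ft_force: [-0.0, -0.7, 7.3]
gripper_width: 0.023
grasp_force: 77.9
```

```bash
sed -i "s/s\['gripper_width'\].round(4)/round(s['gripper_width'],4)/" st.py; python3 st.py
```

```text
3.625 pos [0.6074 0.1841 0.1314] q [-0.56  0.37  0.25  1.65 -0.1   1.13  1.56] yaw_y 106.16 tilt [0.0094 0.0034] F [-0.02 -0.72  7.27] M [0.117 0.308 0.011] w 0.023 77.89669275283813
```

Call:
drive_tool(
  motion=[
    {"rx":0,"ry":0,"rz":0,"x":0,"y":0,"z":-0.02,"jaw":0},
    {"rx":0,"ry":0,"rz":0,"x":0,"y":0,"z":-0.04,"jaw":0},
    {"rx":0,"ry":0,"rz":0,"x":0,"y":0,"z":-0.04,"jaw":0},
    {"rx":0,"ry":0,"rz":0,"x":0,"y":0,"z":-0.03,"jaw":0},
    {"rx":0,"ry":0,"rz":0,"x":0,"y":0,"z":0,"jaw":0},
  ],
)

```text
clock: 4.25
eef_pos: [0.6068, 0.1835, 0.2633]
tcp_rot: [-0.439, 3.098, 0.004]
ft_force: [-0.6, -0.4, -2.2]
gripper_width: 0.0228
grasp_force: 99.7
```

```bash
python3 st.py; python3 - <<'E'
from h import *
T=pose(); p,d=grab_frame('wrist'); np.savez('w4.npz',p=p,d=d,T=T); ps,ds=grab_frame('scene'); np.savez('s4.npz',p=ps,d=ds)
# project TCP to scene
i=camera_info('scene'); c=(np.array(i['world_to_cam'])@np.append(T[:3,3],1))[:3]; uv=cv2.projectPoints(np.array([[c[0],-c[1],-c[2]]]),np.zeros(3),np.zeros(3),i['mtx'],np.array([i['k1'],0,0,0]))[0].ravel(); print(uv)
a,b=uv.astype(int); cs=cv2.resize(ps[max(b-40,0):b+60,a-50:a+50],(400,400),interpolation=cv2.INTER_CUBIC); cw=p[220:420,187:387]; save('c4.png',np.hstack([cs,cv2.resize(cw,(400,400))]))
E
```

```text
4.25 pos [0.6068 0.1835 0.2633] q [-0.57  0.28  0.26  1.48 -0.07  1.38  1.55] yaw_y 106.14 tilt [0.012  0.0041] F [-0.62 -0.36 -2.15] M [-0.026 -0.037 -0.026] w 0.0228 99.67546105384827
[307.35560359 213.9868624 ]
```

View pics/c4.png

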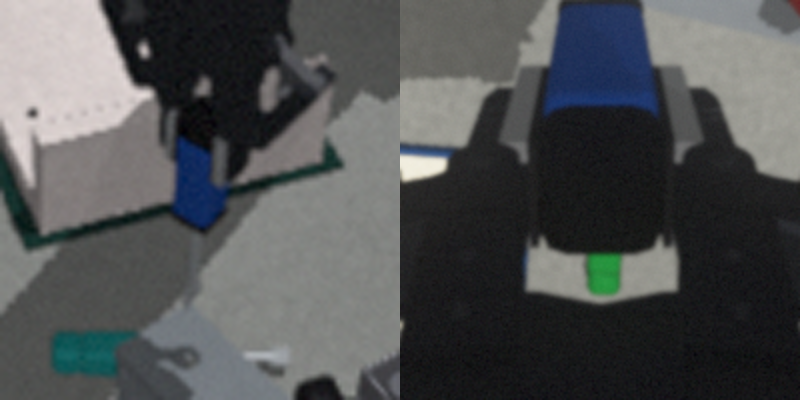

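The left crop shows the blue driver in the gripper, clear of the stand. The right crop shows its handle square between the pads. Next I'll carry it above the cam.

Call:
drive_tool(
  motion=[
    {"rx":0,"ry":0,"rz":0,"x":0.035,"y":-0.0275,"z":0,"jaw":0},
    {"rx":0,"ry":0,"rz":0,"x":0.035,"y":-0.0275,"z":0,"jaw":0},
    {"rx":0,"ry":0,"rz":0,"x":0.035,"y":-0.0275,"z":0,"jaw":0},
    {"rx":0,"ry":0,"rz":0,"x":0.035,"y":-0.0275,"z":0,"jaw":0},
    {"rx":0,"ry":0,"rz":0,"x":0.035,"y":-0.0275,"z":0,"jaw":0},
    {"rx":0,"ry":0,"rz":0,"x":0.035,"y":-0.0275,"z":0,"jaw":0},
    {"rx":0,"ry":0,"rz":0,"x":0,"y":0,"z":0,"jaw":0},
  ],
)

```text
clock: 5.22
eef_pos: [0.4477, -0.0364, 0.257]
tcp_rot: [-0.434, 3.106, 0.002]
ft_force: [0.5, 0.3, -1.3]
gripper_width: 0.0233
grasp_force: 99.7
```

```bash
python3 st.py; python3 - <<'E'
from h import *
T=pose(); p,d=grab_frame('wrist'); np.savez('w5.npz',p=p,d=d,T=T)
save('c5.png',cv2.resize(p[120:270,187:387],(800,600),interpolation=cv2.INTER_CUBIC))
E
```

```text
5.225 pos [ 0.4477 -0.0364  0.257 ] q [-0.42 -0.12  0.37  1.91  0.04  1.35  1.79] yaw_y 105.90 tilt [0.0052 0.0022] F [ 0.49  0.31 -1.32] M [ 0.051 -0.034 -0.   ] w 0.0233 99.68141198158264
```

View pics/c5.png

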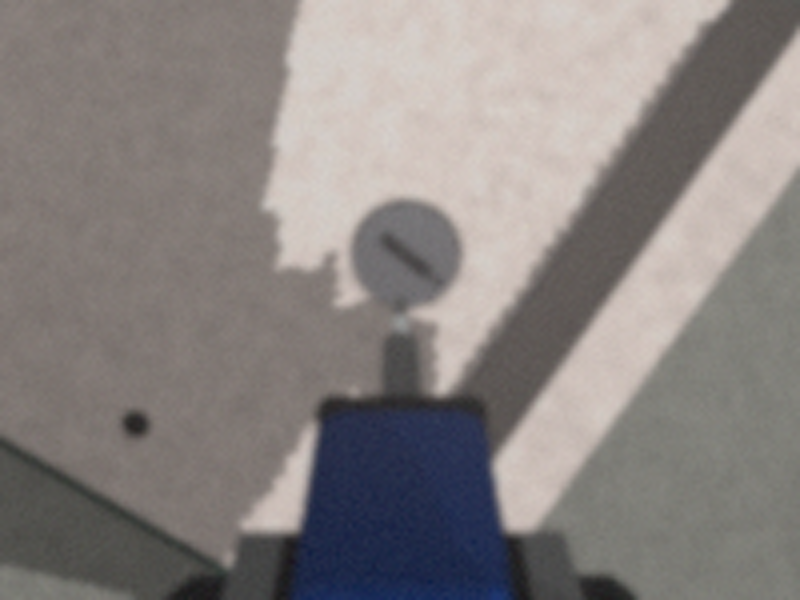

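The crop shows the cam disc at (407,252) and its slot from (385,237) to (437,278). The blade tip is at (400,305), seen edge-on, so the blade's width lies along tool x. Next I'll measure the cam's centre and the slot yaw.

```bash
cat > cam.py <<'E'
from h import *
def cam(p,T,uv0=None,dbg=True):
    C=c2w('wrist',T); g=p.astype(int)
    # rectify board plane around cam, 10 px/mm
    c0=np.array(uv0 if uv0 is not None else T[:2,3]); n=500
    xs=np.linspace(-.025,.025,n); X,Y=np.meshgrid(xs,xs)
    W=np.c_[X.ravel()+c0[0],Y.ravel()+c0[1],np.full(n*n,.027),np.ones(n*n)]
    c=(W@np.linalg.inv(C).T)[:,:3]*[1,-1,-1]; i=camera_info('wrist')
    uv=cv2.projectPoints(c,np.zeros(3),np.zeros(3),i['mtx'],np.array([i['k1'],0,0,0]))[0].reshape(n,n,2).astype(np.float32)
    return cv2.remap(p,uv[...,0],uv[...,1],cv2.INTER_CUBIC),c0
E
python3 - <<'E'
from cam import *
W=np.load('w5.npz'); T=W['T']; r,c0=cam(W['p'],T,(.45,-.034))
hsv=cv2.cvtColor(r,cv2.COLOR_RGB2HSV); g=cv2.GaussianBlur(cv2.cvtColor(r,cv2.COLOR_RGB2GRAY),(9,9),0)
save('rect5.png',r)
for th in (100,110,120,130):
    m=(g<th).astype(np.uint8); m=cv2.morphologyEx(m,cv2.MORPH_OPEN,np.ones((61,61)))
    for c in cv2.findContours(m,0,1)[0]:
        if cv2.contourArea(c)>20000: print(th,cv2.minEnclosingCircle(c),cv2.contourArea(c),cv2.fitEllipse(c))
E
```

```text
120 ((310.4903869628906, 268.92913818359375), 158.4086456298828) 63527.0 ((307.3659973144531, 268.413818359375), (278.9339294433594, 294.5244445800781), 96.44001007080078)
130 ((325.9235534667969, 258.3439025878906), 182.96774291992188) 73992.0 ((310.7139587402344, 267.0713195800781), (282.9943542480469, 348.1368408203125), 82.21183013916016)
```

View pics/rect5.png

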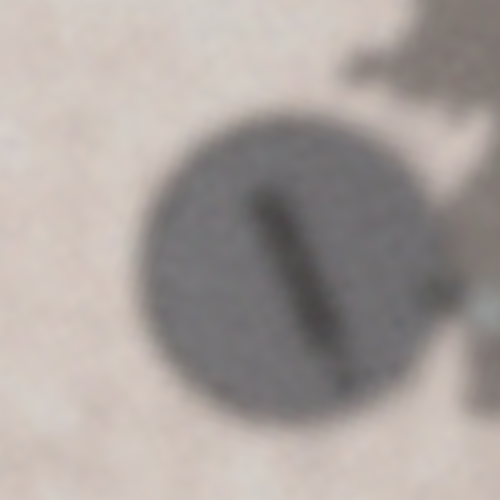

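The rectified view, at 0.1 mm/px with x right and y down, shows the cam centre at (293,268), which is world (0.454, -0.032). The slot yaw is about 66° and the pip is at (350,385). I need to turn the blade clockwise by about 129°.

Call:
drive_tool(
  motion=[
    {"rx":0,"ry":0,"rz":10.6,"x":0,"y":0,"z":0,"jaw":0},
    {"rx":0,"ry":0,"rz":10.6,"x":0,"y":0,"z":0,"jaw":0},
    {"rx":0,"ry":0,"rz":10.6,"x":0,"y":0,"z":0,"jaw":0},
    {"rx":0,"ry":0,"rz":10.6,"x":0,"y":0,"z":0,"jaw":0},
    {"rx":0,"ry":0,"rz":10.6,"x":0,"y":0,"z":0,"jaw":0},
    {"rx":0,"ry":0,"rz":10.6,"x":0,"y":0,"z":0,"jaw":0},
    {"rx":0,"ry":0,"rz":10.6,"x":0,"y":0,"z":0,"jaw":0},
    {"rx":0,"ry":0,"rz":10.6,"x":0,"y":0,"z":0,"jaw":0},
    {"rx":0,"ry":0,"rz":10.6,"x":0,"y":0,"z":0,"jaw":0},
    {"rx":0,"ry":0,"rz":10.6,"x":0,"y":0,"z":0,"jaw":0},
  ],
)

```text
clock: 6.52
eef_pos: [0.4498, -0.0324, 0.2569]
tcp_rot: [2.222, 2.218, 0.007]
ft_force: [0.6, 0.8, -2.0]
gripper_width: 0.0229
grasp_force: 99.7
```

Call:
drive_tool(
  motion=[
    {"rx":0,"ry":0,"rz":10.6,"x":0,"y":0,"z":0,"jaw":0},
    {"rx":0,"ry":0,"rz":10.6,"x":0,"y":0,"z":0,"jaw":0},
    {"rx":0,"ry":0,"rz":2.0,"x":0,"y":0,"z":0.03,"jaw":0},
    {"rx":0,"ry":0,"rz":0,"x":0,"y":0,"z":0,"jaw":0},
  ],
)

```text
clock: 7.02
eef_pos: [0.4486, -0.0326, 0.2255]
tcp_rot: [-2.619, -1.735, -0.003]
ft_force: [-0.8, -0.5, -1.4]
gripper_width: 0.0228
grasp_force: 99.6
```

```bash
python3 st.py; python3 - <<'E'
from h import *
T=pose(); p,d=grab_frame('wrist'); np.savez('w6.npz',p=p,d=d,T=T)
save('c6.png',cv2.resize(p[140:260,207:367],(800,600),interpolation=cv2.INTER_CUBIC))
E
```

```text
7.025 pos [ 0.4486 -0.0326  0.2255] q [-0.28 -0.09  0.24  1.94  0.02  1.28 -0.45] yaw_y -22.94 tilt [0.0015 0.0013] F [-0.8  -0.48 -1.42] M [ 0.059 -0.002  0.031] w 0.0228 99.56878423690796
```

View pics/c6.png

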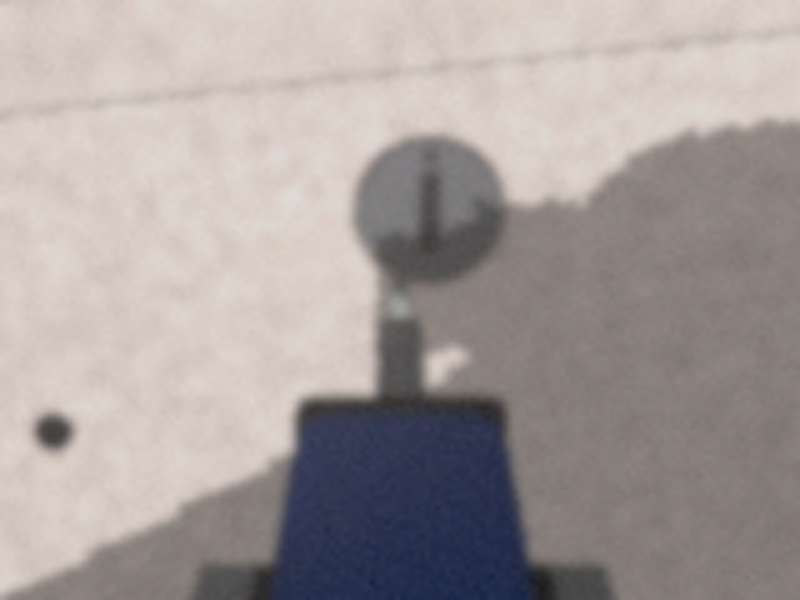

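The crop shows the slot vertical at (431,207) with the pip at (433,155), so it is parallel to tool x. The blade is at column 400 with its tip edge at row about 290. I'll compute the offset.

```bash
cat >> h.py <<'E'
def intool(uv,zt,T):
    "pixel -> tool coords at tool depth zt"
    M=np.array(camera_info('wrist')['mount']); d=rays('wrist',uv)@M[:3,:3].T; o=M[:3,3]
    return o+d*((zt-o[2])/d[:,2])[:,None]
E
python3 - <<'E'
from h import *
W=np.load('w6.npz'); T=W['T']
f=lambda a:(207+(np.array(a)[:,0]-2)/5,140+(np.array(a)[:,1]-2)/5)
px=lambda a:np.c_[f(a)]
zc=T[2,3]-.027
print('cam,sl top,slot bot',intool(px([(430,208),(433,165),(429,250)]),zc,T).round(4))
print('tip +x edge, blade col',intool(px([(400,290),(400,305)]),.1164,T).round(4))
E
```

```text
cam,sl top,slot bot [[ 0.0035  0.0051  0.1985]
 [ 0.0124  0.0057  0.1985]
 [-0.0054  0.005   0.1985]]
tip +x edge, blade col [[ 0.0068 -0.0008  0.1164]
 [ 0.0043 -0.0008  0.1164]]
```

Call:
drive_tool(
  motion=[
    {"rx":0,"ry":0,"rz":1.5,"x":0.0035,"y":0.006,"z":0.025,"jaw":0},
    {"rx":0,"ry":0,"rz":0,"x":0,"y":0,"z":0.025,"jaw":0},
    {"rx":0,"ry":0,"rz":0,"x":0,"y":0,"z":0.02,"jaw":0},
    {"rx":0,"ry":0,"rz":0,"x":0,"y":0,"z":0,"jaw":0},
  ],
)

```text
clock: 7.58
eef_pos: [0.4569, -0.0321, 0.1575]
tcp_rot: [2.641, 1.7, 0.008]
ft_force: [0.7, -0.4, -1.2]
gripper_width: 0.0231
grasp_force: 99.7
```

```bash
python3 st.py; python3 - <<'E'
from h import *
T=pose(); p,d=grab_frame('wrist'); np.savez('w7.npz',p=p,d=d,T=T)
save('c7.png',cv2.resize(p[155:245,227:347],(800,600),interpolation=cv2.INTER_CUBIC))
E
```

```text
7.575 pos [ 0.4569 -0.0321  0.1575] q [-0.28 -0.01  0.25  2.02  0.    1.13 -0.45] yaw_y -24.46 tilt [0.0047 0.0016] F [ 0.68 -0.45 -1.2 ] M [-0.004  0.009 -0.037] w 0.0231 99.74892139434814
```

View pics/c7.png

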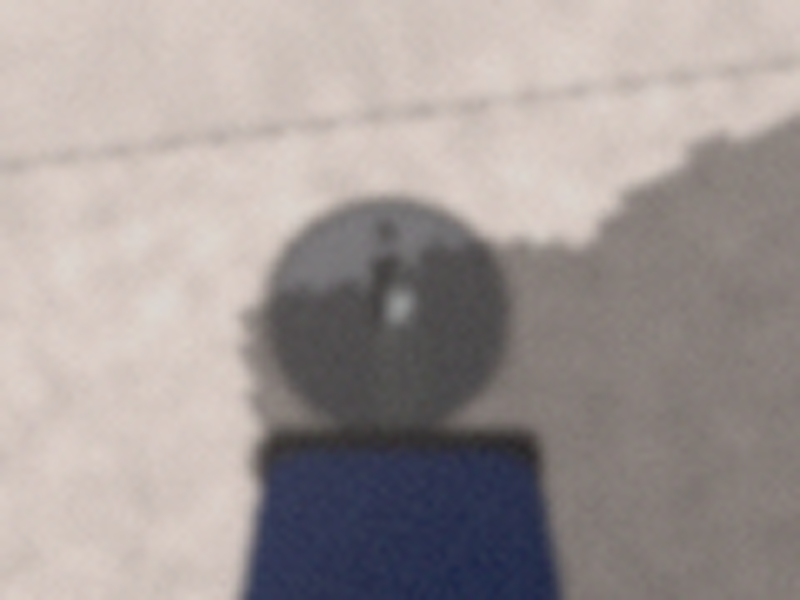

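The crop shows the disc centred at about (390,313), the pip at (388,228) and the slot's upper end at (382,265). The bright blade tip is at (400,300).

```bash
python3 - <<'E'
from h import *
W=np.load('w7.npz'); T=W['T']; s=800/120
px=lambda a:np.c_[227+(np.array(a)[:,0]-3)/s,155+(np.array(a)[:,1]-3)/s]
print('cam,pip,slot',intool(px([(390,313),(388,228),(383,265)]),T[2,3]-.027,T).round(4))
print('tip',intool(px([(400,285),(400,300)]),.1164,T).round(4))
g=cv2.cvtColor(W['p'],cv2.COLOR_RGB2GRAY)
print(g[184:208,276:298])
E
```

```text
cam,pip,slot [[-0.0002 -0.0022  0.1305]
 [ 0.0108 -0.0024  0.1305]
 [ 0.006  -0.003   0.1305]]
tip [[ 0.007  -0.0008  0.1164]
 [ 0.0052 -0.0008  0.1164]]
[[196 190 184 180 172 171 166 166 157 160 158 160 166 174 179 187 192 198
  204 210 209 208]
 [188 174 162 148 145 137 132 129 129 126 127 131 131 142 153 162 171 183
  196 202 204 206]
 [163 147 137 127 121 118 116 117 117 117 116 116 115 121 122 130 141 152
  172 186 196 203]
 [134 123 118 119 119 119 119 113 113 112 118 114 118 115 116 116 119 124
  138 159 176 191]
 [119 119 115 123 120 120 118 107 100 100 112 118 120 118 120 119 113 112
  120 125 147 168]
 [118 121 119 124 121 119 115 104  91  94 104 118 117 121 119 117 114 114
  113 115 122 140]
 [122 123 122 121 122 123 114 108  94  96 104 116 122 117 116 111 107 109
  112 111 110 116]
 [123 121 120 121 123 118 116 109 102 103 109 117 119 116 112 105  98 102
  108 106 101  95]
 [120 119 121 122 120 119 116 109 106 103 107 114 114 110  99  91  89  87
   94  93  90  84]
 [123 121 121 120 120 120 109  99  93  86  93 105 110 104  88  82  81  83
   83  81  82  80]
 [119 121 119 11
[... 586 characters left out ...]
4 146 124  98  83  79  76  77
   77  78  80  77]
 [ 79  79  82  79  81  77  76  68  89 123 142 140 118  93  82  78  76  77
   76  75  76  74]
 [ 80  81  78  80  79  77  75  70  91 118 132 126 101  89  77  78  77  78
   75  77  78  75]
 [ 81  83  78  79  79  77  74  76  86 103 111 104  96  84  77  74  77  75
   77  76  75  78]
 [ 81  80  78  78  79  80  79  76  86  92  91  86  87  82  80  76  75  74
   79  75  78  72]
 [ 80  81  76  82  77  81  76  83  86  89  88  82  82  80  80  77  75  76
   76  75  72  75]
 [ 79  80  79  77  78  77  80  82  86  87  86  82  82  78  80  79  77  74
   77  76  76  76]
 [ 78  79  79  77  77  80  77  83  83  82  84  81  80  76  79  76  73  75
   79  75  75  79]]
```

I've used all ten picture views, so from here I work from numbers and force. The slot is about 2 mm to the -y side of the blade, so I'll correct that and lower to 5 mm above the face.

Call:
drive_tool(
  motion=[
    {"rx":0,"ry":0,"rz":0,"x":-0.001,"y":-0.002,"z":0.004,"jaw":0},
    {"rx":0,"ry":0,"rz":0,"x":0,"y":0,"z":0.004,"jaw":0},
    {"rx":0,"ry":0,"rz":0,"x":0,"y":0,"z":0,"jaw":0},
    {"rx":0,"ry":0,"rz":0,"x":0,"y":0,"z":0,"jaw":0},
  ],
)

```text
clock: 8.12
eef_pos: [0.4552, -0.0326, 0.1501]
tcp_rot: [2.641, 1.697, 0.011]
ft_force: [-0.7, 0.9, -3.0]
gripper_width: 0.023
grasp_force: 99.7
```

```bash
python3 st.py; python3 - <<'E'
from h import *
T=pose(); ps=[]
for k in range(4): ps.append(cv2.cvtColor(grab_frame('wrist')[0],cv2.COLOR_RGB2GRAY).astype(float))
g=np.mean(ps,0); np.savez('w8.npz',g=g,T=T); print(g[180:208,274:300].round().astype(int))
print(g[200,255:320].round().astype(int),intool([(284.3,194),(286.6,199)],.122,T))
E
```

```text
8.125 pos [ 0.4552 -0.0326  0.1501] q [-0.27 -0.01  0.25  2.04  0.    1.11 -0.45] yaw_y -24.54 tilt [0.0069 0.0019] F [-0.73  0.87 -2.95] M [-0.023  0.023  0.039] w 0.023 99.74790930747986
[[203 201 200 200 199 199 200 199 200 201 202 202 202 200 199 198 198 199
  203 205 206 206 204 203 201 200]
 [201 198 196 195 196 197 198 200 200 203 204 203 203 202 198 198 198 198
  200 202 205 205 205 204 202 201]
 [200 198 195 191 192 194 196 198 200 202 204 204 204 202 199 197 198 197
  200 202 204 204 204 205 204 202]
 [200 198 194 193 191 192 192 197 198 200 201 202 200 198 197 196 196 196
  197 202 204 205 205 206 204 203]
 [203 200 197 194 192 188 190 189 187 186 186 183 183 182 182 182 186 188
  194 198 201 203 205 206 206 205]
 [205 203 198 193 184 177 172 169 163 155 153 152 150 150 150 155 160 166
  175 182 191 198 203 204 205 205]
 [206 202 192 178 164 152 143 137 130 124 124 122 122 123 122 125 131 138
  146 156 169 183 194 200 204 204]
 [200 189 174 154 137 125 121 118 116 115 116 114 114 116 117 116 116 117
  120 127 138 156 172 185 195 200]
 [181 165 147 133 122 115 117 118 119 1
[... 1785 characters left out ...]
 76  75  74  75  76  76  75]
 [ 79  79  79  78  79  78  78  78  78  82  85  86  86  84  82  79  78  78
   76  76  78  76  75  75  75  76]
 [ 78  78  77  79  78  77  77  77  78  81  83  85  84  82  82  79  78  78
   75  77  74  76  77  74  76  77]
 [ 78  78  78  78  78  77  78  76  80  81  86  85  84  81  79  78  80  75
   75  74  76  74  74  75  74  74]]
[202 198 197 197 197 197 198 201 198 180 158 145 133 114  99  94  96 105
 107 102  94  89  86  86  86  92  89  84  80  91 118 132 126 104  86  80
  79  78  77  77  76  76  77  76  77  76  77  77  81  90 107 119 125 127
 131 129 129 129 128 128 129 126 125 125 126] [[ 0.0083559  -0.00268215  0.122     ]
 [ 0.00417655 -0.0008238   0.122     ]]
```

Call:
drive_tool(
  motion=[
    {"rx":0,"ry":0,"rz":0,"x":0,"y":-0.0005,"z":0.002,"jaw":0},
    {"rx":0,"ry":0,"rz":0,"x":0,"y":0,"z":0.002,"jaw":0},
    {"rx":0,"ry":0,"rz":0,"x":0,"y":0,"z":0,"jaw":0},
    {"rx":0,"ry":0,"rz":0,"x":0,"y":0,"z":0,"jaw":0},
  ],
)

```text
clock: 8.82
eef_pos: [0.4547, -0.0324, 0.1459]
tcp_rot: [2.641, 1.697, 0.01]
ft_force: [0.3, 0.3, -1.5]
gripper_width: 0.0228
grasp_force: 99.7
```

```bash
python3 st.py; python3 - <<'E'
from h import *
T=pose(); g=np.mean([cv2.cvtColor(grab_frame('wrist')[0],cv2.COLOR_RGB2GRAY).astype(float) for k in range(4)],0); print(g[186:204,276:298].round().astype(int))
print(g[200,258:315].round().astype(int))
E
```

```text
8.825 pos [ 0.4547 -0.0324  0.1459] q [-0.27 -0.01  0.25  2.04  0.    1.1  -0.45] yaw_y -24.55 tilt [0.0067 0.0019] F [ 0.33  0.29 -1.47] M [-0.028  0.003 -0.026] w 0.0228 99.74788427352905
[[201 196 190 183 176 170 164 158 154 153 153 152 149 148 155 162 171 177
  184 191 198 203]
 [196 188 174 161 148 139 133 126 124 124 126 123 122 120 124 130 139 147
  157 169 183 193]
 [181 164 145 131 122 118 114 114 114 114 114 114 114 113 112 114 117 121
  126 136 154 172]
 [157 136 122 115 114 115 117 117 114 109 106 106 112 114 116 115 116 114
  114 115 122 141]
 [130 122 116 117 117 118 120 118 114 104  92  92 104 114 118 120 119 118
  116 112 112 116]
 [118 117 119 119 119 120 120 119 113  98  84  83  99 113 118 118 117 117
  115 112 113 112]
 [117 119 120 120 120 121 119 119 112 101  88  86  99 112 116 117 114 112
  109 108 111 113]
 [120 120 120 119 119 120 119 119 115 107  95  89 100 109 114 110 107 102
   96  98 105 107]
 [120 120 120 120 119 119 118 118 113 104  94  90  94 103 104 100  93  86
   84  86  91  94]
 [120 119 120 119 120 118 119 115 105  95  88  86  89  92  92  87  83  81
[... 297 characters left out ...]
]
 [116 114 112 108 100  96  88  86  93 111 130 129 112  88  78  78  78  77
   77  76  78  78]
 [106 103  99  93  88  84  80  82  94 122 145 144 126  94  79  77  78  77
   78  78  77  76]
 [ 92  88  87  82  81  80  79  82  96 125 149 149 128  97  79  77  77  76
   78  77  76  77]
 [ 82  82  80  80  79  78  79  80  95 122 142 146 125  97  81  78  76  77
   76  77  77  76]
 [ 78  80  78  79  78  78  80  83  92 108 122 122 112  90  79  77  77  78
   76  77  76  76]]
[197 200 202 205 203 198 194 188 179 168 143 120 109 104 100  98  98 102
 106 103  99  93  88  84  80  82  94 122 145 144 126  94  79  77  78  77
  78  78  77  76  76  76  78  77  77  78  82  94 109 120 127 126 127 127
 126 127 128]
```

Pip, slot and blade now share column 286.5, so they're aligned. I'll lower gently into the slot.

Call:
drive_tool(
  motion=[
    {"rx":0,"ry":0,"rz":0,"x":0,"y":0,"z":0.0015,"jaw":0},
    {"rx":0,"ry":0,"rz":0,"x":0,"y":0,"z":0.0015,"jaw":0},
    {"rx":0,"ry":0,"rz":0,"x":0,"y":0,"z":0.0015,"jaw":0},
    {"rx":0,"ry":0,"rz":0,"x":0,"y":0,"z":0,"jaw":0},
  ],
)

```text
clock: 9.52
eef_pos: [0.4544, -0.0327, 0.141]
tcp_rot: [2.641, 1.697, 0.009]
ft_force: [-0.1, -1.5, -2.8]
gripper_width: 0.0229
grasp_force: 99.7
```

```bash
python3 st.py
```

```text
9.525 pos [ 0.4544 -0.0327  0.141 ] q [-0.27 -0.    0.25  2.05 -0.    1.09 -0.45] yaw_y -24.55 tilt [0.006  0.0014] F [-0.06 -1.54 -2.83] M [-0.495  0.051  0.007] w 0.0229 99.68500971794128
```

The tip is below the face with no axial force, so it's in the slot. I'll go 1.5 mm deeper.

Call:
drive_tool(
  motion=[
    {"rx":0,"ry":0,"rz":0,"x":0,"y":0,"z":0.001,"jaw":0},
    {"rx":0,"ry":0,"rz":0,"x":0,"y":0,"z":0.0005,"jaw":0},
    {"rx":0,"ry":0,"rz":0,"x":0,"y":0,"z":0,"jaw":0},
  ],
)

```text
clock: 9.9
eef_pos: [0.4546, -0.0326, 0.1398]
tcp_rot: [2.641, 1.697, 0.01]
ft_force: [-1.3, -2.5, -0.7]
gripper_width: 0.0231
grasp_force: 99.7
```

```bash
python3 st.py
```

```text
9.9 pos [ 0.4546 -0.0326  0.1398] q [-0.27 -0.    0.25  2.05 -0.    1.09 -0.45] yaw_y -24.55 tilt [0.0064 0.0016] F [-1.31 -2.47 -0.73] M [-0.727  0.356 -0.006] w 0.0231 99.69691157341003
```

Call:
drive_tool(
  motion=[
    {"rx":0,"ry":0,"rz":0,"x":-0.0015,"y":0,"z":0,"jaw":0},
    {"rx":0,"ry":0,"rz":0,"x":0,"y":0,"z":0.0008,"jaw":0},
    {"rx":0,"ry":0,"rz":0,"x":0,"y":0,"z":0,"jaw":0},
  ],
)

```text
clock: 10.28
eef_pos: [0.4541, -0.0335, 0.139]
tcp_rot: [2.641, 1.698, 0.011]
ft_force: [0.3, -0.0, -2.4]
gripper_width: 0.0232
grasp_force: 99.7
```

```bash
python3 st.py
```

```text
10.275 pos [ 0.4541 -0.0335  0.139 ] q [-0.27 -0.    0.25  2.05 -0.    1.08 -0.45] yaw_y -24.53 tilt [0.0068 0.0022] F [ 0.35 -0.05 -2.43] M [-0.011  0.034  0.01 ] w 0.0232 99.69748377799988
```

Call:
drive_tool(
  motion=[
    {"rx":0,"ry":0,"rz":4,"x":0,"y":0,"z":0,"jaw":0},
    {"rx":0,"ry":0,"rz":4,"x":0,"y":0,"z":0,"jaw":0},
    {"rx":0,"ry":0,"rz":4,"x":0,"y":0,"z":0,"jaw":0},
    {"rx":0,"ry":0,"rz":0,"x":0,"y":0,"z":0,"jaw":0},
  ],
)

```text
clock: 10.78
eef_pos: [0.4541, -0.0335, 0.1391]
tcp_rot: [2.804, 1.413, 0.011]
ft_force: [1.0, -0.4, -1.2]
gripper_width: 0.0229
grasp_force: 99.8
```

```bash
python3 st.py
```

```text
10.775 pos [ 0.4541 -0.0335  0.1391] q [-0.27 -0.    0.25  2.05 -0.    1.08 -0.66] yaw_y -36.50 tilt [0.0068 0.0021] F [ 1.02 -0.36 -1.18] M [0.053 0.081 0.082] w 0.0229 99.75250124931335
```

Call:
drive_tool(
  motion=[
    {"rx":0,"ry":0,"rz":4,"x":0,"y":0,"z":0,"jaw":0},
    {"rx":0,"ry":0,"rz":4,"x":0,"y":0,"z":0,"jaw":0},
    {"rx":0,"ry":0,"rz":0,"x":0,"y":0,"z":0,"jaw":0},
  ],
)

```text
clock: 11.15
eef_pos: [0.4541, -0.0335, 0.1391]
tcp_rot: [2.896, 1.216, 0.011]
ft_force: [-0.8, 0.5, -1.9]
gripper_width: 0.0228
grasp_force: 99.8
```

```bash
cat > m.py <<'E'
from h import *
import sys
M=[];F=[]
for k in range(int(sys.argv[1])):
    grab_frame('top'); s=get_state(); M.append(s['moment']); F.append(s['ft_force'])
T=pose(s); print(round(s['clock'],2),'M',np.mean(M,0).round(3),'F',np.mean(F,0).round(2),'pos',s['eef_pos'].round(4),'yaw_y %.2f'%np.degrees(np.arctan2(T[1,1],T[0,1])),'q7 %.3f tau7 %.3f'%(s['q'][6],s['tau'][6]),'tilt',T[:2,2].round(4))
E
python3 m.py 5
```

```text
11.4 M [0.217 0.09  0.079] F [-0.21  0.63 -1.89] pos [ 0.4541 -0.0336  0.1391] yaw_y -44.47 q7 -0.797 tau7 -0.051 tilt [0.0067 0.0021]
```

Call:
drive_tool(
  motion=[
    {"rx":0,"ry":0,"rz":4,"x":0,"y":0,"z":0,"jaw":0},
    {"rx":0,"ry":0,"rz":4,"x":0,"y":0,"z":0,"jaw":0},
    {"rx":0,"ry":0,"rz":4,"x":0,"y":0,"z":0,"jaw":0},
    {"rx":0,"ry":0,"rz":0,"x":0,"y":0,"z":0,"jaw":0},
  ],
)

```text
clock: 11.9
eef_pos: [0.4541, -0.0336, 0.1391]
tcp_rot: [-3.008, -0.906, -0.011]
ft_force: [-0.6, 0.6, -1.7]
gripper_width: 0.0229
grasp_force: 99.8
```

```bash
python3 m.py 4
```

```text
12.1 M [0.313 0.088 0.085] F [-0.49  0.72 -1.38] pos [ 0.4541 -0.0336  0.1391] yaw_y -56.46 q7 -1.006 tau7 -0.059 tilt [0.0066 0.002 ]
```

Call:
drive_tool(
  motion=[
    {"rx":0,"ry":0,"rz":4,"x":0,"y":0,"z":0,"jaw":0},
    {"rx":0,"ry":0,"rz":4,"x":0,"y":0,"z":0,"jaw":0},
    {"rx":0,"ry":0,"rz":0,"x":0,"y":0,"z":0,"jaw":0},
  ],
)

```text
clock: 12.48
eef_pos: [0.4541, -0.0336, 0.1391]
tcp_rot: [-3.063, -0.694, -0.011]
ft_force: [0.4, 1.6, -2.3]
gripper_width: 0.0229
grasp_force: 99.8
```

```bash
python3 m.py 4
```

```text
12.68 M [0.435 0.133 0.082] F [-0.32  1.12 -1.69] pos [ 0.4541 -0.0336  0.1391] yaw_y -64.46 q7 -1.145 tau7 -0.058 tilt [0.0067 0.002 ]
```

Call:
drive_tool(
  motion=[
    {"rx":0,"ry":0,"rz":4,"x":0.0002,"y":-0.0004,"z":0,"jaw":0},
    {"rx":0,"ry":0,"rz":4,"x":0,"y":0,"z":0,"jaw":0},
    {"rx":0,"ry":0,"rz":0,"x":0,"y":0,"z":0,"jaw":0},
  ],
)

```text
clock: 13.05
eef_pos: [0.4541, -0.0334, 0.1391]
tcp_rot: [-3.104, -0.478, -0.011]
ft_force: [-0.2, 1.3, -1.2]
gripper_width: 0.0227
grasp_force: 99.8
```

```bash
python3 m.py 4
```

```text
13.25 M [0.021 0.1   0.105] F [-0.26 -0.31 -1.71] pos [ 0.4541 -0.0334  0.1391] yaw_y -72.47 q7 -1.286 tau7 -0.070 tilt [0.0067 0.0017]
```

Call:
drive_tool(
  motion=[
    {"rx":0,"ry":0,"rz":4,"x":0,"y":0,"z":0,"jaw":0},
    {"rx":0,"ry":0,"rz":4,"x":0,"y":0,"z":0,"jaw":0},
    {"rx":0,"ry":0,"rz":0,"x":0,"y":0,"z":0,"jaw":0},
  ],
)

```text
clock: 13.62
eef_pos: [0.4541, -0.0333, 0.1391]
tcp_rot: [-3.129, -0.261, -0.011]
ft_force: [0.3, 0.1, -2.2]
gripper_width: 0.0232
grasp_force: 99.8
```

```bash
python3 m.py 4
```

```text
13.82 M [-0.048  0.176  0.169] F [-0.12  0.15 -1.54] pos [ 0.4541 -0.0333  0.1391] yaw_y -80.46 q7 -1.426 tau7 -0.138 tilt [0.0067 0.0018]
```

Call:
drive_tool(
  motion=[
    {"rx":0,"ry":0,"rz":3,"x":0,"y":0,"z":0,"jaw":0},
    {"rx":0,"ry":0,"rz":3,"x":0,"y":0,"z":0,"jaw":0},
    {"rx":0,"ry":0,"rz":0,"x":0,"y":0,"z":0,"jaw":0},
  ],
)

```text
clock: 14.2
eef_pos: [0.4541, -0.0333, 0.1391]
tcp_rot: [-3.138, -0.097, -0.01]
ft_force: [-0.5, 0.2, -2.3]
gripper_width: 0.0229
grasp_force: 99.8
```

```bash
python3 m.py 4
```

```text
14.4 M [-0.05   0.209  0.216] F [-0.5  -0.23 -1.16] pos [ 0.4541 -0.0333  0.1391] yaw_y -86.47 q7 -1.531 tau7 -0.184 tilt [0.0066 0.0018]
```

Call:
drive_tool(
  motion=[
    {"rx":0,"ry":0,"rz":2,"x":0,"y":0,"z":0,"jaw":0},
    {"rx":0,"ry":0,"rz":2,"x":0,"y":0,"z":0,"jaw":0},
    {"rx":0,"ry":0,"rz":0,"x":0,"y":0,"z":0,"jaw":0},
  ],
)

```text
clock: 14.78
eef_pos: [0.4541, -0.0333, 0.1391]
tcp_rot: [-3.14, 0.016, -0.01]
ft_force: [-0.5, -1.1, -1.9]
gripper_width: 0.0232
grasp_force: 99.8
```

```bash
python3 m.py 8
```

```text
15.18 M [-0.053  0.251  0.233] F [-0.72 -0.12 -1.47] pos [ 0.4541 -0.0332  0.1391] yaw_y -90.54 q7 -1.602 tau7 -0.216 tilt [0.0066 0.0019]
```

Call:
drive_tool(
  motion=[
    {"rx":0,"ry":0,"rz":2.5,"x":0,"y":0,"z":0,"jaw":0},
    {"rx":0,"ry":0,"rz":2.5,"x":0,"y":0,"z":0,"jaw":0},
    {"rx":0,"ry":0,"rz":0,"x":0,"y":0,"z":0,"jaw":0},
  ],
)

```text
clock: 15.55
eef_pos: [0.4541, -0.0333, 0.1391]
tcp_rot: [-3.136, 0.151, -0.01]
ft_force: [-0.6, 0.3, -0.9]
gripper_width: 0.0225
grasp_force: 99.8
```

```bash
python3 m.py 8
```

```text
15.95 M [0.004 0.275 0.223] F [-0.8  -0.33 -1.67] pos [ 0.4541 -0.0333  0.1391] yaw_y -95.52 q7 -1.689 tau7 -0.225 tilt [0.0067 0.0019]
```

```bash
python3 - <<'E'
from h import *
p,_=grab_frame('wrist')
p0=np.load('w7.npz')['p']
for im in (p0,p):
    h=cv2.cvtColor(im,cv2.COLOR_RGB2HSV); m=(h[...,0]>105)&(h[...,0]<130)&(h[...,1]>100)
    for r in (222,226,230,236,242):
        c=np.nonzero(m[r,230:340])[0]; print(r,c.min()+230 if len(c) else None,c.max()+230 if len(c) else None,end=' | ')
    # top edge of blue per column
    e=[(c,int(np.nonzero(m[200:260,c])[0].min()+200)) for c in range(268,306,5) if m[200:260,c].any()]
    print(e)
E
python3 m.py 4
```

```text
222 None None | 226 271 304 | 230 274 306 | 236 267 307 | 242 266 308 | [(268, 234), (273, 233), (278, 226), (283, 226), (288, 224), (293, 224), (298, 224), (303, 224)]
222 None None | 226 270 305 | 230 268 305 | 236 267 307 | 242 269 308 | [(268, 230), (273, 225), (278, 225), (283, 227), (288, 225), (293, 225), (298, 225), (303, 225)]
16.2 M [-0.014  0.261  0.242] F [-1.06 -0.05 -1.47] pos [ 0.4541 -0.0333  0.1391] yaw_y -95.54 q7 -1.689 tau7 -0.231 tilt [0.0067 0.0019]
```

Call:
drive_tool(
  motion=[
    {"rx":0,"ry":0,"rz":2,"x":0,"y":0,"z":0,"jaw":0},
    {"rx":0,"ry":0,"rz":2,"x":0,"y":0,"z":0,"jaw":0},
    {"rx":0,"ry":0,"rz":0,"x":0,"y":0,"z":0,"jaw":0},
  ],
)

```text
clock: 16.58
eef_pos: [0.4541, -0.0332, 0.1391]
tcp_rot: [-3.128, 0.262, -0.01]
ft_force: [-1.2, -0.5, -1.0]
gripper_width: 0.023
grasp_force: 99.8
```

```bash
python3 m.py 8
```

```text
16.98 M [0.054 0.303 0.256] F [-0.84  0.36 -1.44] pos [ 0.4541 -0.0332  0.1391] yaw_y -99.54 q7 -1.759 tau7 -0.252 tilt [0.0066 0.0019]
```

Call:
drive_tool(
  motion=[
    {"rx":0,"ry":0,"rz":2,"x":0,"y":0,"z":0,"jaw":0},
    {"rx":0,"ry":0,"rz":2,"x":0,"y":0,"z":0,"jaw":0},
    {"rx":0,"ry":0,"rz":0,"x":0,"y":0,"z":0,"jaw":0},
  ],
)

```text
clock: 17.35
eef_pos: [0.4541, -0.0332, 0.1391]
tcp_rot: [-3.117, 0.371, -0.01]
ft_force: [-0.4, -0.3, -2.8]
gripper_width: 0.0226
grasp_force: 99.8
```

```bash
python3 m.py 8
```

```text
17.75 M [0.145 0.309 0.26 ] F [-0.68  0.6  -1.34] pos [ 0.4541 -0.0332  0.1391] yaw_y -103.53 q7 -1.828 tau7 -0.266 tilt [0.0067 0.0019]
```

Call:
drive_tool(
  motion=[
    {"rx":0,"ry":0,"rz":0,"x":0,"y":0,"z":0,"jaw":0},
    {"rx":0,"ry":0,"rz":2,"x":0,"y":0,"z":0,"jaw":0},
    {"rx":0,"ry":0,"rz":0,"x":0,"y":0,"z":0,"jaw":0},
  ],
  grip_force=120,
)

```text
clock: 18.12
eef_pos: [0.4541, -0.0332, 0.1391]
tcp_rot: [-3.11, 0.426, -0.01]
ft_force: [-0.3, 0.5, -1.2]
gripper_width: 0.0226
grasp_force: 117.4
```

```bash
python3 m.py 8; python3 - <<'E'
from h import *
p=np.mean([grab_frame('wrist')[0].astype(float) for k in range(3)],0)
p0=np.load('w7.npz')['p'].astype(float)
for im in (p0,p):
    b=cv2.GaussianBlur(im,(0,0),1.2); rel=b[...,2]-b[...,0]   # blue minus red
    out=[]
    for c in range(272,303,3):
        col=rel[212:240,c]; k=np.argmax(col>25); out.append(round(212+k-(col[k]-25)/(col[k]-col[k-1]),1))
    print(out, np.polyfit(range(272,303,3),out,1).round(4))
g=p.mean(2); print(g[180:206,274:300].round().astype(int))
E
```

```text
18.52 M [0.199 0.349 0.295] F [-1.13  0.52 -1.21] pos [ 0.4541 -0.0333  0.1391] yaw_y -105.54 q7 -1.863 tau7 -0.288 tilt [0.0067 0.0019]
[np.float64(224.1), np.float64(223.8), np.float64(223.7), np.float64(223.7), np.float64(223.6), np.float64(223.6), np.float64(223.6), np.float64(223.6), np.float64(223.5), np.float64(223.5), np.float64(223.9)] [-9.100e-03  2.263e+02]
[np.float64(224.3), np.float64(223.9), np.float64(223.9), np.float64(223.8), np.float64(223.8), np.float64(223.7), np.float64(223.7), np.float64(223.7), np.float64(223.7), np.float64(223.6), np.float64(224.0)] [-1.090000e-02  2.269582e+02]
[[127 127 129 130 130 129 126 127 125 123 124 122 127 126 128 127 128 124
  125 123 124 126 128 127 129 129]
 [127 129 129 130 128 129 129 127 125 124 124 125 127 128 130 127 127 126
  123 125 125 126 126 128 129 128]
 [127 127 128 127 127 126 126 126 126 127 126 125 128 127 128 128 128 125
  124 123 124 125 127 129 129 128]
 [130 127 127 128 125 125 124 125 125 125 124 125 127 126 129 128 127 127
  127 125 125 125 126 127 127 127]
 [129 128 127 125 125 123 125 124 123 123 123 124 126
[... 1645 characters left out ...]
80  75  73
   73  72  72  72  74  72  72  73]
 [134 133 136 131 120 100  81  75  65  61  61  78  90  93  88  80  77  74
   74  73  73  72  73  74  73  74]
 [136 134 134 131 124 107  87  75  69  64  65  79  92  94  90  81  75  74
   73  72  75  76  78  81  80  77]
 [134 135 135 134 129 114  93  78  72  68  68  80  93  95  88  81  77  74
   77  82  86  89  96 101  93  83]
 [134 135 135 134 131 122 105  90  80  72  73  79  89  88  86  80  79  82
   89  96 105 111 115 117 108  94]
 [135 136 135 134 134 129 121 110  96  80  78  80  83  82  82  79  84  93
  107 115 123 126 126 126 121 113]
 [133 134 134 135 135 131 130 123 107  89  79  79  79  79  79  79  86 106
  120 127 128 130 131 130 128 126]]
```

The torque is about 0.29 N m and the handle hasn't slipped. The pip lags the blade by about 0.3 rad, which matches the stated play and give. I'll ease the torque off before lifting.

Call:
drive_tool(
  motion=[
    {"rx":0,"ry":0,"rz":-4,"x":0,"y":0,"z":0,"jaw":0},
    {"rx":0,"ry":0,"rz":-4,"x":0,"y":0,"z":0,"jaw":0},
    {"rx":0,"ry":0,"rz":0,"x":0,"y":0,"z":0,"jaw":0},
  ],
)

```text
clock: 19.05
eef_pos: [0.4541, -0.0334, 0.1391]
tcp_rot: [-3.132, 0.208, -0.01]
ft_force: [-0.5, 0.0, -1.4]
gripper_width: 0.0223
grasp_force: 117.3
```

```bash
python3 m.py 4
```

```text
19.25 M [0.028 0.328 0.072] F [-0.89  0.1  -0.47] pos [ 0.4541 -0.0333  0.1391] yaw_y -97.61 q7 -1.725 tau7 -0.108 tilt [0.0067 0.0018]
```

Call:
drive_tool(
  motion=[
    {"rx":0,"ry":0,"rz":-3,"x":0,"y":0,"z":0,"jaw":0},
    {"rx":0,"ry":0,"rz":0,"x":0,"y":0,"z":-0.003,"jaw":0},
    {"rx":0,"ry":0,"rz":0,"x":0,"y":0,"z":-0.004,"jaw":0},
    {"rx":0,"ry":0,"rz":0,"x":0,"y":0,"z":-0.025,"jaw":0},
    {"rx":0,"ry":0,"rz":0,"x":0,"y":0,"z":-0.045,"jaw":0},
    {"rx":0,"ry":0,"rz":0,"x":0,"y":0,"z":-0.045,"jaw":0},
    {"rx":0,"ry":0,"rz":0,"x":0,"y":0,"z":0,"jaw":0},
  ],
)

```text
clock: 20.12
eef_pos: [0.4553, -0.0335, 0.265]
tcp_rot: [-3.136, 0.126, -0.021]
ft_force: [0.3, -0.3, -2.0]
gripper_width: 0.0226
grasp_force: 117.6
```

```bash
python3 st.py; python3 - <<'E'
from cam import *
T=pose(); p,d=grab_frame('wrist'); np.savez('w9.npz',p=p,d=d,T=T)
r,c0=cam(p,T,(.454,-.0335)); g=cv2.GaussianBlur(cv2.cvtColor(r,cv2.COLOR_RGB2GRAY),(0,0),8); np.save('r9',r)
print(g[60:460:20,60:460:20])
E
```

```text
20.125 pos [ 0.4553 -0.0335  0.265 ] q [-0.28 -0.1   0.24  1.88  0.02  1.35 -1.7 ] yaw_y -94.61 tilt [0.0138 0.0028] F [ 0.31 -0.27 -1.96] M [ 0.018 -0.027 -0.006] w 0.0226 117.59171962738037
[[202 202 204 204 206 207 208 208 208 206 205 207 207 207 208 208 207 207
  207 205]
 [204 205 206 206 207 207 207 206 206 204 203 206 208 209 209 209 210 209
  203 191]
 [204 206 207 205 207 207 202 194 188 184 184 187 193 201 205 208 207 207
  193 168]
 [203 207 207 207 205 194 177 159 148 145 146 148 153 164 181 196 205 207
  197 181]
 [206 209 209 205 192 164 144 135 132 133 133 133 132 132 142 169 196 208
  208 206]
 [208 210 206 192 165 142 134 132 132 134 134 134 133 131 130 140 174 202
  209 209]
 [210 209 197 168 142 134 133 134 134 135 133 134 134 134 133 132 149 187
  206 209]
 [210 206 185 149 134 133 133 135 134 135 133 134 134 134 133 134 137 166
  200 208]
 [209 204 174 141 133 130 130 131 132 131 133 134 134 134 135 134 133 149
  189 207]
 [209 199 167 139 134 125 112 112 115 117 120 122 122 125 131 134 133 141
  181 205]
 [191 183 160 139 132 119  97  91  92  94  94  97  98 103 117 125 126 138
  178 205]
 [139 146 147 137 133 125 114 107 104 103  98 100 100 100 113 118 119 137
  180 205]
 [131 146 151 138 135 135 133 130 129 127 126 125 124 122 125 128 128 143
  187 206]
 [185 189 174 146 135 135 136 136 135 135 135 135 135 135 134 136 134 154
  195 208]
 [208 208 194 163 139 136 135 135 136 136 136 136 136 136 136 135 139 174
  204 208]
 [210 211 204 181 151 137 135 136 137 136 135 137 137 136 135 134 157 193
  207 209]
 [207 208 208 198 173 148 136 136 136 136 137 137 137 135 138 154 185 206
  210 209]
 [204 207 209 206 196 177 155 143 139 138 137 137 140 148 165 186 202 209
  209 208]
 [206 209 208 207 205 200 191 177 166 161 158 159 171 185 197 202 206 208
  206 205]
 [208 209 210 209 209 208 207 204 199 194 189 192 199 205 205 204 207 208
  204 201]]
```

The rectified intensities show the slot now lying nearly along world x with its pip at the +x end, so the cam has turned about 60°. Now I'll turn back to the original grasp orientation and return to the stand.

Call:
drive_tool(
  motion=[
    {"rx":0,"ry":0,"rz":-10.5,"x":0,"y":0,"z":0,"jaw":0},
    {"rx":0,"ry":0,"rz":-10.5,"x":0,"y":0,"z":0,"jaw":0},
    {"rx":0,"ry":0,"rz":-10.5,"x":0,"y":0,"z":0,"jaw":0},
    {"rx":0,"ry":0,"rz":-10.5,"x":0,"y":0,"z":0,"jaw":0},
    {"rx":0,"ry":0,"rz":-10.5,"x":0,"y":0,"z":0,"jaw":0},
    {"rx":0,"ry":0,"rz":-10.5,"x":0,"y":0,"z":0,"jaw":0},
    {"rx":0,"ry":0,"rz":-10.5,"x":0,"y":0,"z":0,"jaw":0},
    {"rx":0,"ry":0,"rz":-10.5,"x":0,"y":0,"z":0,"jaw":0},
    {"rx":0,"ry":0,"rz":-10.5,"x":0,"y":0,"z":0,"jaw":0},
    {"rx":0,"ry":0,"rz":-10.5,"x":0,"y":0,"z":0,"jaw":0},
  ],
)

```text
clock: 21.42
eef_pos: [0.4527, -0.0335, 0.2597]
tcp_rot: [2.002, 2.418, 0.007]
ft_force: [0.1, 0.5, -1.7]
gripper_width: 0.0226
grasp_force: 117.6
```

Call:
drive_tool(
  motion=[
    {"rx":0,"ry":0,"rz":-10.5,"x":0,"y":0,"z":0,"jaw":0},
    {"rx":0,"ry":0,"rz":-10.5,"x":0,"y":0,"z":0,"jaw":0},
    {"rx":0,"ry":0,"rz":-10.5,"x":0,"y":0,"z":0,"jaw":0},
    {"rx":0,"ry":0,"rz":-10.5,"x":0,"y":0,"z":0,"jaw":0},
    {"rx":0,"ry":0,"rz":-10.5,"x":0,"y":0,"z":0,"jaw":0},
    {"rx":0,"ry":0,"rz":-10.5,"x":0,"y":0,"z":0,"jaw":0},
    {"rx":0,"ry":0,"rz":-10.5,"x":0,"y":0,"z":0,"jaw":0},
    {"rx":0,"ry":0,"rz":-10.5,"x":0,"y":0,"z":0,"jaw":0},
    {"rx":0,"ry":0,"rz":-10.5,"x":0,"y":0,"z":0,"jaw":0},
    {"rx":0,"ry":0,"rz":0,"x":0,"y":0,"z":0,"jaw":0},
  ],
)

```text
clock: 22.68
eef_pos: [0.4528, -0.0335, 0.26]
tcp_rot: [-0.406, 3.11, 0.001]
ft_force: [-1.0, -0.5, -1.5]
gripper_width: 0.023
grasp_force: 117.6
```

```bash
python3 st.py; python3 - <<'E'
from h import *
T=pose(); print((T[:3,:3].T@(np.array([.6072,.1838,.265])-T[:3,3])).round(4))
E
```

```text
22.675 pos [ 0.4528 -0.0335  0.26  ] q [-0.5  -0.12  0.44  1.89  0.05  1.35  1.76] yaw_y 104.87 tilt [0.0051 0.0016] F [-1.03 -0.46 -1.53] M [-0.07  -0.019  0.005] w 0.023 117.58582592010498
[-0.2051  0.1703 -0.0039]
```

Call:
drive_tool(
  motion=[
    {"rx":0,"ry":0,"rz":0,"x":-0.034,"y":0.0284,"z":-0.001,"jaw":0},
    {"rx":0,"ry":0,"rz":0,"x":-0.034,"y":0.0284,"z":-0.001,"jaw":0},
    {"rx":0,"ry":0,"rz":0,"x":-0.034,"y":0.0284,"z":-0.001,"jaw":0},
    {"rx":0,"ry":0,"rz":0,"x":-0.034,"y":0.0284,"z":-0.001,"jaw":0},
    {"rx":0,"ry":0,"rz":0,"x":-0.034,"y":0.0284,"z":-0.001,"jaw":0},
    {"rx":0,"ry":0,"rz":0,"x":-0.034,"y":0.0284,"z":0,"jaw":0},
    {"rx":0,"ry":0,"rz":-1.2,"x":0,"y":0,"z":0,"jaw":0},
    {"rx":0,"ry":0,"rz":0,"x":0,"y":0,"z":0,"jaw":0},
  ],
)

```text
clock: 23.68
eef_pos: [0.6061, 0.1831, 0.2665]
tcp_rot: [-0.435, 3.106, -0.0]
ft_force: [0.3, -0.4, -2.8]
gripper_width: 0.0229
grasp_force: 117.8
```

```bash
python3 st.py; python3 - <<'E'
from h import *
T=pose(); print((T[:3,:3].T@(np.array([.6072,.1838,.22])-T[:3,3])).round(4))
E
```

```text
23.675 pos [0.6061 0.1831 0.2665] q [-0.63  0.28  0.33  1.48 -0.09  1.39  1.56] yaw_y 105.95 tilt [0.0052 0.0006] F [ 0.32 -0.37 -2.79] M [-0.068  0.008  0.017] w 0.0229 117.82006502151489
[-0.001   0.0005  0.0465]
```

Call:
drive_tool(
  motion=[
    {"rx":0,"ry":-0.3,"rz":0,"x":-0.001,"y":0.0005,"z":0.025,"jaw":0},
    {"rx":0,"ry":0,"rz":0,"x":0,"y":0,"z":0.025,"jaw":0},
    {"rx":0,"ry":0,"rz":0,"x":0,"y":0,"z":0,"jaw":0},
    {"rx":0,"ry":0,"rz":0,"x":0,"y":0,"z":0,"jaw":0},
  ],
)

```text
clock: 24.18
eef_pos: [0.6079, 0.184, 0.2188]
tcp_rot: [-0.437, 3.098, 0.003]
ft_force: [-0.2, -0.6, -1.6]
gripper_width: 0.0228
grasp_force: 117.8
```

```bash
python3 st.py; python3 - <<'E'
from h import *
T=pose(); print((T[:3,:3].T@(np.array([.6072,.1838,.2])-T[:3,3])).round(4))
p=np.mean([grab_frame('wrist')[0].astype(float) for k in range(3)],0); g=p.mean(2); np.save('g10',g)
print(g[182:222:2,264:312:2].round().astype(int))
E
```

```text
24.175 pos [0.6079 0.184  0.2188] q [-0.62  0.31  0.33  1.55 -0.1   1.29  1.56] yaw_y 106.05 tilt [0.0129 0.0038] F [-0.24 -0.56 -1.58] M [-0.012 -0.033 -0.052] w 0.0228 117.81060934066772
[ 0.001  -0.      0.0188]
[[149 150 151 152 150 151 150 150 150 151 151 152 152 151 152 150 149 153
  151 150 151 150 152 151]
 [149 150 151 152 151 151 150 153 150 151 149 148 148 151 151 152 151 152
  151 151 152 149 152 152]
 [150 150 150 151 150 152 151 148 143 129 122 121 125 135 146 150 151 150
  150 151 152 151 152 153]
 [149 148 149 150 150 150 147 140 125 105 102 101 103 107 120 141 152 153
  153 151 151 151 152 152]
 [148 149 149 148 150 148 141 140 120 102 101 101 100 103 104 118 141 150
  153 151 152 153 151 151]
 [148 148 148 149 150 143 133 122 105 100 101  99 100 102 100 103 125 147
  152 152 152 152 154 153]
 [147 148 149 148 147 131 110 102 100 102 100  99  99 101 100 102 114 143
  151 152 151 152 152 152]
 [128 134 142 139 127 112  99 101 100  99 101  98 101 101 100  99 107 141
  149 150 152 152 151 151]
 [ 97 102 108 112 100  90  89  99 100 100 108 137 131 103  99  97 105 140
  1
[... 435 characters left out ...]
95  97  93  96  94  95  93  95  89  88  90  89  94 112 109 108 129
  129 131 141 145 149 151]
 [ 94  94  96  94  95  95  95  95  95  90  89  91  89  88  95  96  98 105
  101 100 107 113 130 146]
 [ 95  94  94  95  96  93  95  96  93  90  88  90  89  88  91  95  96  96
   95  96  96  97 108 127]
 [ 96  95  94  93  95  94  96  95  93  89  88  91  90  88  92  95  96  94
   94  95  95  96  97 103]
 [ 94  92  94  94  95  95  94  93  94  89  90  89  87  88  90  94  96  96
   94  95  96  96  98  97]
 [ 92  90  85  77  76  78  77  79  77  72  72  74  74  73  75  79  78  79
   80  79  80  87  95  96]
 [ 95  77  50  44  44  45  45  50  45  47  48  46  44  45  48  48  50  50
   48  49  51  59  86  96]]
```

```bash
python3 - <<'E'
from h import *
T=pose(); zc=T[2,3]-.09; g=np.load('g10.npy')
b=cv2.GaussianBlur(g,(0,0),1)
print('hole edges L,R,top,bot',intool([(274.8,194),(296.8,194),(286,185.6),(286,207.5)],zc,T).round(4))
print('tip edge',intool([(286.6,197.0),(286.6,199)],.1164,T).round(4))
print(g[194:212,270:302:2].round().astype(int))
E
```

```text
hole edges L,R,top,bot [[ 0.0052 -0.0091  0.1289]
 [ 0.0052  0.0091  0.1289]
 [ 0.0123  0.0002  0.1289]
 [-0.0065  0.0002  0.1289]]
tip edge [[0.0057 0.0007 0.1164]
 [0.0041 0.0007 0.1164]]
[[148 147 131 110 102 100 102 100  99  99 101 100 102 114 143 151]
 [146 142 124 103 100  98 100 101  97  98 100 100  99 109 141 150]
 [139 127 112  99 101 100  99 101  98 101 101 100  99 107 141 149]
 [126 110  99  95 100  98 100 102 112 109 100 100  98 105 139 150]
 [112 100  90  89  99 100 100 108 137 131 103  99  97 105 140 149]
 [ 99  95  89  84  97 100  99 112 162 150 106  99  93 109 142 150]
 [ 96  94  90  82  92  98 100 115 170 158 106  98  89 112 144 150]
 [ 95  95  92  81  85  97 100 113 165 153 105  91  89 120 145 149]
 [ 95  95  92  83  80  91  97 109 150 138 100  87  96 129 149 149]
 [ 95  95  94  87  78  84  92 102 128 119  97  87 107 137 147 148]
 [ 96  95  94  92  84  77  82  94 104 103  95  94 121 146 149 149]
 [ 95  94  95  91  88  80  80  89  93  93  97 108 129 144 149 149]
 [ 95  95  96  94  90  86  82  88  92  91  98 118 129 137 146 149]
 [ 94  96  97  96  94  92  85  90  90  89  98 120 122 123 139 142]
 [ 93  96  94  95  93  95  89  88  90  89  94 112 109 108 129 129]
 [ 94  95  95  94  95  94  88  90  92  89  91 102  99 101 117 110]
 [ 94  95  95  95  95  95  90  89  91  89  88  95  96  98 105 101]
 [ 95  94  96  95  96  94  89  86  91  89  89  93  96  95  97  95]]
```

The hole is centred about 3.5 mm to +x of the blade. The driver had been standing off-centre in it. I'll correct that and lower.

Call:
drive_tool(
  motion=[
    {"rx":0,"ry":0.2,"rz":0,"x":0.0035,"y":0,"z":0,"jaw":0},
    {"rx":0,"ry":0,"rz":0,"x":0,"y":0,"z":0,"jaw":0},
    {"rx":0,"ry":0,"rz":0,"x":0,"y":0,"z":0.01,"jaw":0},
    {"rx":0,"ry":0,"rz":0,"x":0,"y":0,"z":0.007,"jaw":0},
    {"rx":0,"ry":0,"rz":0,"x":0,"y":0,"z":0,"jaw":0},
  ],
)

```text
clock: 24.95
eef_pos: [0.6047, 0.1835, 0.1995]
tcp_rot: [-0.44, 3.102, 0.001]
ft_force: [3.2, -0.0, -4.2]
gripper_width: 0.0225
grasp_force: 117.7
```

```bash
python3 m.py 3
```

```text
25.1 M [ 0.038 -1.157  0.032] F [ 3.45  0.48 -4.25] pos [0.6047 0.1836 0.2003] yaw_y 106.15 q7 1.568 tau7 -0.006 tilt [0.0087 0.0021]
```

Call:
drive_tool(
  motion=[
    {"rx":0,"ry":0,"rz":0,"x":-0.002,"y":0,"z":0,"jaw":0},
    {"rx":0,"ry":0,"rz":0,"x":0,"y":0,"z":0,"jaw":0},
  ],
)

```text
clock: 25.35
eef_pos: [0.606, 0.1844, 0.2005]
tcp_rot: [-0.441, 3.103, 0.002]
ft_force: [-0.4, -0.1, -2.3]
gripper_width: 0.0227
grasp_force: 117.8
```

```bash
python3 m.py 3
```

```text
25.5 M [0.016 0.02  0.006] F [ 0.31  0.43 -1.95] pos [0.606  0.1844 0.2005] yaw_y 106.17 q7 1.569 tau7 0.000 tilt [0.0077 0.0025]
```

Call:
drive_tool(
  motion=[
    {"rx":0,"ry":0,"rz":0,"x":-0.0005,"y":0,"z":0.015,"jaw":0},
    {"rx":0,"ry":0,"rz":0,"x":0,"y":0,"z":0.02,"jaw":0},
    {"rx":0,"ry":0,"rz":0,"x":0,"y":0,"z":0.02,"jaw":0},
    {"rx":0,"ry":0,"rz":0,"x":0,"y":0,"z":0,"jaw":0},
  ],
)

```text
clock: 26.0
eef_pos: [0.6058, 0.1841, 0.1426]
tcp_rot: [-0.441, 3.106, -0.0]
ft_force: [-0.8, 0.3, -1.1]
gripper_width: 0.0225
grasp_force: 117.8
```

```bash
python3 m.py 3
```

```text
26.15 M [0.028 0.019 0.023] F [-0.22 -0.11 -1.79] pos [0.6076 0.1846 0.1459] yaw_y 106.15 q7 1.580 tau7 0.002 tilt [0.0089 0.0025]
```

Call:
drive_tool(
  motion=[
    {"rx":0,"ry":0,"rz":0,"x":0,"y":0,"z":0.006,"jaw":0},
    {"rx":0,"ry":0,"rz":0,"x":0,"y":0,"z":0.005,"jaw":0},
    {"rx":0,"ry":0,"rz":0,"x":0,"y":0,"z":0.002,"jaw":0},
    {"rx":0,"ry":0,"rz":0,"x":0,"y":0,"z":0,"jaw":0},
  ],
)

```text
clock: 26.65
eef_pos: [0.6073, 0.1845, 0.1323]
tcp_rot: [-0.44, 3.102, 0.002]
ft_force: [-0.4, -0.7, -1.5]
gripper_width: 0.0227
grasp_force: 117.8
```

```bash
python3 m.py 3
```

```text
26.8 M [ 0.005 -0.017 -0.001] F [ 0.05 -0.13 -1.69] pos [0.6075 0.1846 0.1327] yaw_y 106.16 q7 1.583 tau7 0.000 tilt [0.0086 0.0024]
```

Call:
drive_tool(
  motion=[
    {"rx":0,"ry":0,"rz":0,"x":0,"y":0,"z":0.0015,"jaw":0},
    {"rx":0,"ry":0,"rz":0,"x":0,"y":0,"z":0,"jaw":0},
    {"rx":0,"ry":0,"rz":0,"x":0,"y":0,"z":0,"jaw":0},
  ],
)

```text
clock: 27.18
eef_pos: [0.6077, 0.1847, 0.1317]
tcp_rot: [-0.44, 3.101, 0.002]
ft_force: [-1.1, -0.6, 6.9]
gripper_width: 0.0228
grasp_force: 119.0
```

```bash
python3 m.py 3
```

```text
27.32 M [-0.136  0.536  0.028] F [-1.65 -0.66  5.69] pos [0.6077 0.1847 0.1317] yaw_y 106.16 q7 1.584 tau7 -0.005 tilt [0.0092 0.0028]
```

It's standing on the stand, so I'll release and rise.

Call:
drive_tool(
  motion=[
    {"rx":0,"ry":0,"rz":0,"x":0,"y":0,"z":-0.001,"jaw":0.15},
    {"rx":0,"ry":0,"rz":0,"x":0,"y":0,"z":0,"jaw":0.4},
    {"rx":0,"ry":0,"rz":0,"x":0,"y":0,"z":0,"jaw":0.6},
    {"rx":0,"ry":0,"rz":0,"x":0,"y":0,"z":0,"jaw":0.6},
    {"rx":0,"ry":0,"rz":0,"x":0,"y":0,"z":-0.02,"jaw":0.6},
    {"rx":0,"ry":0,"rz":0,"x":0,"y":0,"z":-0.04,"jaw":0.6},
    {"rx":0,"ry":0,"rz":0,"x":0,"y":0,"z":-0.04,"jaw":0.6},
    {"rx":0,"ry":0,"rz":0,"x":0,"y":0,"z":-0.04,"jaw":0.6},
    {"rx":0,"ry":0,"rz":0,"x":0,"y":0,"z":0,"jaw":0.6},
  ],
  grip_force=40,
)

```text
clock: 28.45
eef_pos: [0.6079, 0.1845, 0.2774]
tcp_rot: [-0.439, 3.095, 0.005]
ft_force: [0.5, 0.4, -0.3]
gripper_width: 0.0511
grasp_force: 0.0
```

```bash
python3 st.py; python3 - <<'E'
from h import *
T=pose(); p,d=grab_frame('wrist'); C=c2w('wrist',T)
u,v,P=cloud('wrist',d,C)
m=(P[:,2]>.165)&(P[:,2]<.185)&(abs(P[:,0]-.605)<.03)&(abs(P[:,1]-.1845)<.03)
img=np.zeros((420,560),np.uint8); img[v[m],u[m]]=255
c=max(cv2.findContours(img,0,1)[0],key=cv2.contourArea); Q=plane('wrist',c.reshape(-1,2),.174,C)
print(m.sum(),np.median(P[m,2]),cv2.minAreaRect((Q[:,:2]*1000).astype(np.float32)))
# leg gap & cam from the wrist/top: top view, line profile along board x near joint
p,d=grab_frame('top'); t0=np.load('top0.npz')['p']; np.savez('top1.npz',p=p,d=d)
i=camera_info('top'); ex=np.array([np.cos(np.radians(73.4)),np.sin(np.radians(73.4))]); ey=np.array([-ex[1],ex[0]]); c0=np.array([.454,-.0335])
for z in (.093,):
  for im in (t0,p):
    r=[]
    for a in np.arange(.020,.075,.001):
        w=[np.r_[c0+ex*a+ey*b,z,1] for b in np.arange(-.08,.08,.004)]
        cc=(np.array(w)@np.array(i['world_to_cam']).T)[:,:3]*[1,-1,-1]
        uv=cv2.projectPoints(cc,np.zeros(3),np.zeros(3),i['mtx'],np.array([i['k1'],0,0,0]))[0].reshape(1,-1,2).astype(np.float32)
        r.append(cv2.remap(im,uv[...,0],uv[...,1],1).mean())
    print(np.round(r).astype(int))
E
```

```text
28.45 pos [0.6079 0.1845 0.2774] q [-0.63  0.28  0.33  1.46 -0.09  1.4   1.56] yaw_y 106.14 tilt [0.0153 0.0054] F [ 0.53  0.44 -0.28] M [-0.064 -0.009  0.035] w 0.0511 0.0
901 0.1734158601034956 ((604.4317016601562, 185.0313720703125), (23.615856170654297, 23.58761215209961), 16.081787109375)
[198 198 198 198 198 197 196 192 184 174 160 144 129 121 124 135 150 166
 179 188 194 196 196 196 196 196 196 196 196 196 195 191 182 169 153 134
 115  99  90  91  97 105 113 119 124 127 128 128 128 128 128 128 128 128
 128]
[169 169 168 167 166 164 161 158 153 148 140 133 129 130 135 141 148 154
 159 161 162 161 160 159 158 158 157 156 156 154 150 143 133 120 105  89
  76  69  68  70  76  82  87  92  96  98 100 101 101 101 102 102 102 103
 103]
```

The handle is back in place at the same spot and height, upright. The leg's edges have shifted about 1 mm toward the board, so it's shut. I'll hand the job in.

```bash
python3 -c "from plant import *; print(close_job())"
```

```text
the job is handed in; nothing more can be done
None
```

The job is handed in at about 28 s: the cam is tightened to about 0.29 N m, the leg looks shut in the top view (about 1 mm nearer the board), and the blue screwdriver stands handle up in its own hole.

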